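# Load, bolt and start the resistor test jig

### The job

The test jig stands closed and bolted: draw its bolt right back, swing the clamp arm up and over against its back stop, and lay every long white power resistor on the bench lengthwise into its own pocket, flat on the pocket floor. Then swing the clamp arm back down so that its crossbar rests on them, and after that slide the bolt fully home into its keeper over the arm. Finally push the recessed start button well down with the stylus's tip and stand the stylus back in its holder, leaving the jig clamped and bolted and the small resistor, the screwdriver and the power bank where they are.

Things in the scene. Friction and masses are not known exactly. Their poses are not given: they have to be found in the camera images.
- resistor1: long white ceramic power resistor with grey end caps, 100 x 28 x 28 mm bar, 0.13 to 0.23 kg; origin at its centre, x along its length. It starts lying flat on the bench. Two to four of resistor1 to resistor4 are present (the rest are absent). All alike
- resistor2: as resistor1
- resistor3: as resistor1
- resistor4: as resistor1
- jig: fixed test jig: aluminium base plate 240 (x) x 236 (y) x 12 mm; origin on the bench below the nest's centre (the plate's centre is at jig x = -5 mm), z up, x from the bolt side to the hinge side. At the rear, +x, two cheeks up to z = 70 mm carry the clamp hinge
- nest (a point): centre of the jig's black nest at floor height, jig (0, 0, 12) mm. Four pockets side by side, each 108 mm long (jig x) and 35 mm wide (jig y), centred at jig x = 0 and y = -84, -28, 28, 84 mm; floor at z = 12 mm, walls up to z = 21 mm. A resistor in a pocket has its centre at z = 26 mm and its top at 40 mm
- keeper (a point): centre of the bolt's keeper at rod height, jig (-78, 26, 72) mm: a steel block from y = 18 to 34 mm. Two like guides carry the bolt at y = -30 and -112 mm (each 12 mm wide along y). All are 20 mm thick (jig x) and reach up to z = 82 mm
- clamp (a joint): clamp arm, hinged along jig y at the jig's rear. 0: level, pointing to jig -x, its rubber crossbar on resistors in the pockets; grows as it swings up: 1.57 upright, 1.75 leaning back to +x on its stop. With nothing under it it rests at -0.12, where it starts. No catch: it falls (0.25 kg, damped, about 1 s) to whichever side of upright it is; under 3 N at its tip moves it
- clamp_tip (a point): end of the clamp arm, on its centre line, 210 mm from the hinge. The arm is a steel bar 18 mm wide (jig y) and 10 mm thick, its last 44 mm a black grip sleeve 20 mm wide and 14 mm thick, in front of the bolt; the crossbar (204 mm long along jig y, 18 mm wide, underside 18 mm below the centre line) crosses it 80 mm from the hinge
- clamp_hinge (a point): centre of the clamp's hinge, 58 mm above the bench
- bolt (a joint): the jig's barrel bolt, a 12 mm steel rod along jig y at jig x = -78 mm, z = 72 mm. It slides to jig +y, over the lowered arm and into the keeper: 0 fully drawn, 0.055 m fully home (hard stops); starts 0.048 to 0.055. Drawn (below 0.010) it clears the arm. Friction about 2.5 N; it stays where it is left
- bolt_knob (a point): grip point of the bolt's upright knob, a cylinder 14 mm across that stands from 4 to 40 mm above the rod's centre line; the point is 25 mm above it, 97 mm above the bench. At jig y = -100 mm when drawn, -45 mm when home
- controller: fixed grey controller box 90 (x) x 110 (y) x 60 mm high with a dark display strip on the top's rear; origin at the centre of its underside. In its top, 15 mm towards -x of the centre, is a round well 20 mm across with the white start button 13 mm down in it
- start_button (a joint): start button in the well, sprung: 0 up, 0.006 m fully down, which takes about 3.6 N; it comes up again when let go. It counts as well down beyond 0.004
- button_top (a point): centre of the start button's top face, 47 mm above the bench while up (the box's top is at 60 mm)
- stylus: stylus, 0.06 to 0.09 kg: a steel shaft 8 mm across and 54 mm long, then a steel flange 28 mm across and 5 mm thick, then a black round handle 18 mm across and 75 mm long. Origin on its axis at the underside of the flange, z along the axis from tip to handle. It starts upright in the holder with the flange resting on the holder's top
- stylus_tip (a point): the end of the stylus's shaft, 54 mm below its origin
- holder: fixed grey holder block 60 x 60 x 65 mm high; origin at the centre of its underside. In the middle of its top is an upright hole 17 mm across and 62 mm deep for the stylus's shaft
- small_resistor: short white resistor 50 x 18 x 18 mm, lying on the bench; origin at its centre. Not part of the job: leave alone
- screwdriver: screwdriver lying on the bench behind the jig's right corner, origin below the middle of the tool; leave alone
- power_bank: light blue power bank 130 x 68 x 18 mm lying on the bench, origin at the centre of its underside; leave alone
Not all that is in view belongs to the job. What is shaped like the resistor2 but yellow is not meant. Leave any pink look-alike of the resistor4 alone.

How it is judged:
On the way, in this order (a step that is already met when the one before it is completed fails the run):
1. every long resistor present lies in a pocket of the jig, the clamp arm still up and the bolt drawn (x of resistor1 in the frame of jig between -0.01 and 0.01 m and y of resistor1 in the frame of jig between -0.096 and 0.096 m and z of resistor1 in the frame of jig between 0.021 and 0.031 m and angle between the x axis of each of resistor1, resistor2, resistor3, resistor4 and the x axis of jig, either way round below 0.2 rad and x of resistor2 in the frame of jig between -0.01 and 0.01 m and y of resistor2 in the frame of jig between -0.096 and 0.096 m and z of resistor2 in the frame of jig between 0.021 and 0.031 m and x of resistor3 in the frame of jig between -0.01 and 0.01 m and y of resistor3 in the frame of jig between -0.096 and 0.096 m and z of resistor3 in the frame of jig between 0.021 and 0.031 m and x of resistor4 in the frame of jig between -0.01 and 0.01 m and y of resistor4 in the frame of jig between -0.096 and 0.096 m and z of resistor4 in the frame of jig between 0.021 and 0.031 m and value of joint clamp above 1.2 rad and value of joint bolt below 0.01 m), for 0.2 s.
2. the clamp arm is down with its crossbar on the resistors (value of joint clamp between -0.05 and 0.05 rad), for 0.2 s.
3. the bolt is home in its keeper, with the clamp arm down (all of step 2 and value of joint bolt above 0.05 m), for 0.2 s.
4. the start button is pressed with the stylus's tip (all of step 3 and value of joint start_button above 0.004 m and distance between stylus_tip and button_top below 0.012 m), for 0.05 s.
At the end, for the whole second after the job is handed in: Each resistor lies flat in a pocket (within 10 mm lengthwise, 5 mm in height), the clamp rests on them (0.05 rad), bolt home (over 50 mm), button up, stylus upright in its holder (7 mm aside, 4 mm in height, 0.12 rad), all at rest (all of step 3 and x of resistor1 in the frame of jig between -0.01 and 0.01 m and y of resistor1 in the frame of jig between -0.096 and 0.096 m and z of resistor1 in the frame of jig between 0.021 and 0.031 m and angle between the x axis of each of resistor1, resistor2, resistor3, resistor4 and the x axis of jig, either way round below 0.2 rad and x of resistor2 in the frame of jig between -0.01 and 0.01 m and y of resistor2 in the frame of jig between -0.096 and 0.096 m and z of resistor2 in the frame of jig between 0.021 and 0.031 m and x of resistor3 in the frame of jig between -0.01 and 0.01 m and y of resistor3 in the frame of jig between -0.096 and 0.096 m and z of resistor3 in the frame of jig between 0.021 and 0.031 m and x of resistor4 in the frame of jig between -0.01 and 0.01 m and y of resistor4 in the frame of jig between -0.096 and 0.096 m and z of resistor4 in the frame of jig between 0.021 and 0.031 m and value of joint start_button below 0.001 m and horizontal distance between stylus and holder below 0.007 m and z of stylus in the frame of holder between 0.061 and 0.069 m and angle between stylus's own z axis and vertical below 0.12 rad and linear speed of each of stylus, resistor1, resistor2, resistor3, resistor4 below 0.02 m/s); the robot touches nothing.
It fails at once if the small resistor, screwdriver or power bank is moved more than 60 mm (distance of any of small_resistor, screwdriver, power_bank from where it was at the start of the episode above 0.06 m).
It fails at once if the start button is pressed before the bolt is home (value of joint start_button above 0.004 m and value of joint bolt below 0.045 m).
It fails at once if the clamp arm is lifted while the bolt lies across it (value of joint clamp above 0.3 rad and value of joint bolt above 0.02 m).
Of resistor1, resistor2, resistor3, resistor4 only 2 to 4 are there at a start; the rules pass over those that are not, and their reading is None.
At some moment in a run one of resistor1, resistor2, resistor3, resistor4 may be knocked a few centimetres aside while the robot is not near it.
It also fails if it takes over 208 s, if anything falls off the work surface, if the arm or the gripper's body presses on something with over 40 N, if the wrist force passes 120 N, or if a joint passes its speed limit or range.

### The arm

A 7-joint arm with a two-finger parallel gripper is mounted at the origin on the work surface. World frame = base frame: x ahead of the robot, y to its left, z up, the work surface at z = 0. Lengths are in m, angles in rad, forces in N, time in s.
With the tool pointing down it reaches from about 0.4 to 0.85 m from the base axis. Payload 10.4 kg.
Tool frame: the origin (TCP) lies between the finger pads; the fingertips stand 14 mm ahead of it and the grasp point (between the pads) lies 5 mm behind it; z points along the fingers, y is the line along which they close (so a half turn about z gives the same grasp; the last joint's range is limited). The gripper opens to 85 mm and grips with 20 to 120 N. Pads are 22 mm wide; open, the fingers measure 114 mm over their backs; the gripper's body (76 mm by 85 mm) begins 54 mm behind the grasp point. The pads swing forward as they close: fully open they stand 13 mm farther back than shut.
Start: joints at [-1.28, 0.332, -0.065, 1.46, 0.022, 1.35, -0.088], TCP at [0.193, 0.595, 0.245] pointing down, gripper open.
Joint ranges: [-2.6, 2.6], [-0.5, 2.12], [-1.47, 1.34], [0.16, 2.42], [-1.27, 4.41], [0.06, 2.06], [-2.6, 2.6]. Speed limits (rad/s): [2.22, 2.22, 2.79, 2.79, 3.14, 3.14, 3.14].

### API

Orientations are given as a 3x3 rotation matrix whose columns are the frame's x, y, z axes.
In Python, from cell import env, imaging, hand_in gives the robot as it stands. The module is installed in compiled form; this text tells all that it offers.
- The arm moves only by the shell command python3 -m jog 'ROWS'. ROWS is JSON, a list of rows, each an object of numbers: "x", "y", "z": the shift along the tool's x, y, z in units of 0.15 m (1.0 is 0.15 m); "roll": the turn about the tool's z in units of 180 degrees (1.0 is 180 degrees); "grip": the closure, from 0 (fully open) to 1 (shut). A call has 1 to 5 rows; each row is the pose to reach, as a shift and turn from the pose commanded when the call began, along the tool's axes at that moment, turning the shorter way round; what a row does not reach only later rows make up. A row lasts 1/10 s, in which the tool goes at most 50 mm and 8.59 degrees, less where a joint would pass 70% of its speed; a pose out of reach is approached as far as the arm can. A call with a number of a shift or a turn outside -1 to 1 is refused whole. A call with a gripper value outside its range is refused whole. The fingers move at their own pace and stop on an object; the grip force is fixed at half the most. Time passes only in rows, so rows that repeat a pose let the fingers close. It gives the time, the measured TCP pose, the force, the opening and the grip force at its end, in the units of the state.
- env.get_state(): the state, without advancing time (a new reading comes with each control period).
- imaging.snapshot(name): name is "side" or "top"; returns a dict with "color" (480x640x3 uint8, blue, green, red), "range_z" (480x640 float32, m along the optical axis (not along the pixel's ray), 0 where there is no reading), "vertical_fov" (degrees; the focal length in pixels is half the picture's height over the tangent of half this angle, whatever the lens; pixels are square), "cx", "cy" (the principal point, pixels), "k1" (the pictures are not rectified: a ray, as slopes to the right and down, at radius r is drawn at 1 + k1 r^2 times it, then the intrinsics apply), "origin" and "attitude" of the camera in the world. Camera axes: x right, y down, z forward; pixel columns grow to the right and rows downward; lengths in m; the calibration is good to about 2 mm. A picture is of the moment at which its call begins.
- hand_in(): hands the job in; it is judged then, once.
The state is a dict: "time_s": time; "joint_pos": joint angles; "qd": joint speeds; "effort": joint torques, N m; "tcp_pos": TCP position; "eef_rot": TCP orientation; "force": force on the tool from outside, world axes, zero at the start; "ft_torque": the same for the moment, N m; "gripper_width": finger opening in m; "finger_force": force on a finger pad.
Only numpy, scipy, OpenCV 4.12 (cv2) and the standard library are available. Lean on these libraries where they do the work, as an engineer would, in place of code of your own. Each camera call takes 0.05 s, during which the arm holds its last target. There are 200 camera calls.

## Working session

There is one attempt and no reset: what is moved stays moved. The work goes in short steps, Python scripts to look and compute and a shell command to move; the robot and the scene stay as the last step left them, time stands still between calls to the robot, and variables do not carry over. Pictures are saved under pics/ and viewed, at most 14 in all, crops included, and the job is handed in when it is done.

```bash
mkdir -p pics; cat > h.py <<'E'
import numpy as np, cv2
from cell import env, imaging
def snap(n,f=None):
    s=imaging.snapshot(n)
    if f: cv2.imwrite('pics/'+f,s['color'])
    return s
def K(s):
    f=240/np.tan(np.radians(s['vertical_fov'])/2)
    return np.array([[f,0,s['cx']],[0,f,s['cy']],[0,0,1]])
def rays(s,uv):
    uv=np.asarray(uv,float).reshape(-1,2); k=K(s)
    d=(uv-[s['cx'],s['cy']])/k[0,0]; p=d.copy()
    for _ in range(20): p=d/(1+s['k1']*(p**2).sum(1,keepdims=True))
    return np.c_[p,np.ones(len(p))]
def plane(s,uv,z):
    r=rays(s,uv)@np.array(s['attitude']).T; o=np.array(s['origin'])
    return o+r*((z-o[2])/r[:,2])[:,None]
def cloud(s):
    v,u=np.mgrid[0:480,0:640]; r=rays(s,np.c_[u.ravel(),v.ravel()])
    P=(r*s['range_z'].reshape(-1,1))@np.array(s['attitude']).T+np.array(s['origin'])
    P[s['range_z'].ravel()==0]=np.nan
    return P.reshape(480,640,3)
def proj(s,P):
    c=(np.atleast_2d(P)-np.array(s['origin']))@np.array(s['attitude'])
    x=c[:,:2]/c[:,2:]; x=x*(1+s['k1']*(x**2).sum(1,keepdims=True))
    return x*K(s)[0,0]+[s['cx'],s['cy']]
E
python3 - <<'E'
from h import *
for n in('top','side'):
    s=snap(n,n+'0.png'); print(n,s['origin'],np.round(s['attitude'],3),s['vertical_fov'],s['k1'],s['cx'],s['cy'])
st=env.get_state(); print({k:np.round(v,3) for k,v in st.items()})
E
```

```text
top [ 0.36622023 -0.0581998   1.35363565] [[ 0.021 -0.993  0.116]
 [-1.    -0.02   0.002]
 [ 0.    -0.116 -0.993]] 45.75664485987036 -0.13011158953002766 320.36968845602644 235.8947773722437
side [0.38574794 0.99179201 0.83357054] [[-0.993 -0.069  0.094]
 [-0.117  0.568 -0.815]
 [ 0.003 -0.82  -0.572]] 42.036539846485034 -0.09752990638973252 325.6747854096865 246.67951939400777
{'time_s': np.float64(0.1), 'joint_pos': array([-1.28 ,  0.333, -0.065,  1.461,  0.022,  1.35 , -0.089]), 'qd': array([-0.   , -0.001, -0.   , -0.002,  0.   , -0.   , -0.002]), 'effort': array([ 1.0000e-03, -6.2675e+01,  4.9000e-02, -3.9243e+01,  1.6000e-02,
        7.0000e-03, -0.0000e+00]), 'tcp_pos': array([0.193, 0.594, 0.245]), 'eef_rot': array([[-0.951,  0.309, -0.   ],
       [ 0.309,  0.951, -0.001],
       [-0.   , -0.001, -1.   ]]), 'force': array([-0.357,  0.016, -0.191]), 'ft_torque': array([-0.042,  0.077, -0.062]), 'finger_force': np.float64(0.0), 'gripper_width': np.float64(0.085)}
```

View pics/top0.png

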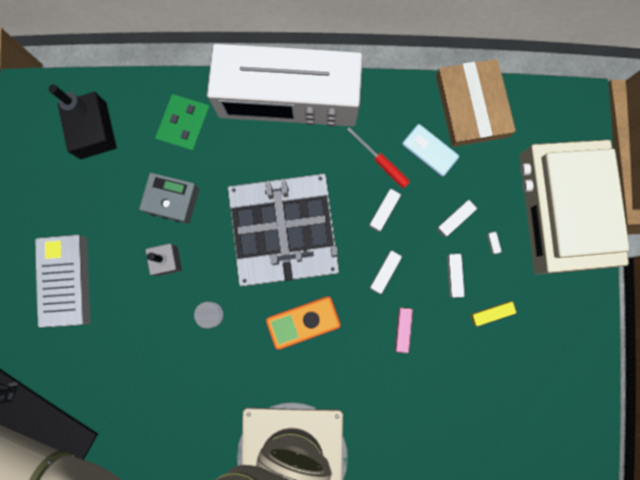

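View pics/side0.png

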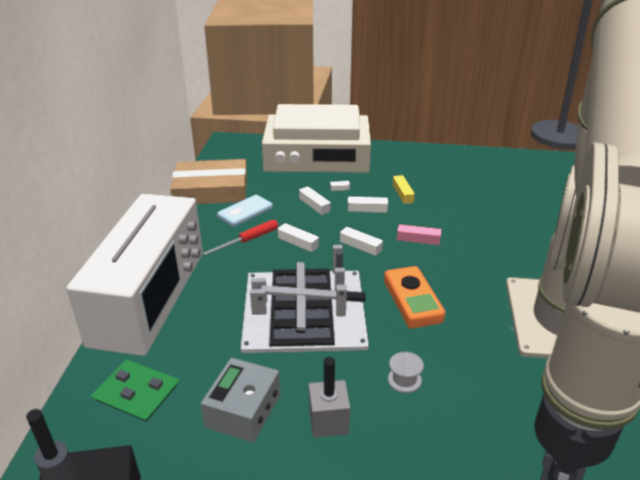

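Top view: the candidates for long white resistors are (385,210), (457,218), (386,272) and (456,275). The look-alikes are the small white one at (494,243), pink at (404,330) and yellow at (494,314). I choose the four long white ones. The jig is at (283,230), the controller at (168,197) with its button at (166,203), and the holder with stylus at (162,260). The bolt side faces the robot.

```bash
python3 - <<'E'
from h import *
s=snap('top'); im=s['color']; C=cloud(s)
hsv=cv2.cvtColor(im,cv2.COLOR_BGR2HSV)
def comps(m,amin):
    n,l,st,c=cv2.connectedComponentsWithStats(m.astype(np.uint8))
    return [(l==i) for i in range(1,n) if st[i,4]>amin]
w=(hsv[...,1]<50)&(hsv[...,2]>170); w[:190]=0; w[:, :345]=0; w[:,520:]=0;w[340:]=0
for m in comps(w,40):
    uv=np.argwhere(m)[:,::-1]; zz=np.nanmedian(C[m][:,2])
    P=plane(s,uv,max(zz,.01))[:,:2].astype(np.float32); r=cv2.minAreaRect(P)
    b=cv2.boxPoints(r); e=b[1]-b[0],b[2]-b[1]; L=max(e,key=np.linalg.norm)
    print('white',uv.mean(0).round(1),'z',zz.round(4),'c',np.round(r[0],4),'size',np.round(r[1],3),'ang',np.degrees(np.arctan2(L[1],L[0])).round(1))
# other things by non-green
g=(hsv[...,0]>60)&(hsv[...,0]<95)&(hsv[...,1]>90)
for m in comps(~g,150):
    uv=np.argwhere(m)[:,::-1]; c=uv.mean(0)
    if 140<c[0]<345 and 160<c[1]<300:
        Z=C[m][:,2]; print('obj',c.round(1),len(uv),'z pct',np.nanpercentile(Z,[5,25,50,75,95]).round(4))
        h=np.nanpercentile(Z,75) if c[0]<220 else .012
        uv2=np.argwhere(m&(abs(C[...,2]-h)<.006))[:,::-1]
        P=plane(s,uv2,h)[:,:2].astype(np.float32); r=cv2.minAreaRect(P);print(' rect',h,r,cv2.boxPoints(r).round(4).tolist())
        P=C[m&(abs(C[...,2]-h)<.006)]; print(cv2.minAreaRect(P[:,:2].astype(np.float32)))
big=cv2.resize(im[165:295,130:350],None,fx=3.6,fy=3.6,interpolation=cv2.INTER_CUBIC); cv2.imwrite('pics/c1.png',big)
big=cv2.resize(im[180:340,340:520],None,fx=3.6,fy=3.6,interpolation=cv2.INTER_CUBIC); cv2.imwrite('pics/c2.png',big)
E
```

```text
white [384.9 209.4] z 0.0265 c [ 0.5882 -0.207 ] size [0.029 0.101] ang -28.9
white [457.2 217.7] z 0.0265 c [ 0.5722 -0.3802] size [0.029 0.101] ang -47.3
white [494.6 242.2] z 0.0166 c [ 0.516  -0.4724] size [0.05  0.019] ang 14.8
white [385.8 271.8] z 0.0269 c [ 0.4404 -0.21  ] size [0.029 0.101] ang -28.5
white [456.3 275.2] z 0.0268 c [ 0.4357 -0.3766] size [0.1   0.029] ang 3.0
obj [168.6 198.5] 1969 z pct [0.0208 0.056  0.0588 0.0609 0.0635]
 rect 0.06094076255837921 ((0.6026735901832581, 0.3049631714820862), (0.11359696090221405, 0.09144850820302963), 76.27580261230469) [[0.5447999835014343, 0.2606000006198883], [0.6335999965667725, 0.23890000581741333], [0.6606000065803528, 0.34929999709129333], [0.5716999769210815, 0.3709999918937683]]
((0.6033996343612671, 0.30581843852996826), (0.1134016364812851, 0.09201431274414062), 76.88379669189453)
obj [282.7 229.7] 10266 z pct [0.0057 0.0104 0.0135 0.0213 0.0624]
 rect 0.012 ((0.5381518602371216, 0.03536491096019745), (0.2428191602230072, 0.23669497668743134), 8.983152389526367) [[0.39980000257492065, 0.13330000638961792], [0.4366999864578247, -0.10050000250339508], [0.6765999794006348, -0.06260000169277191], [0.6395999789237976, 0.1712000072002411]]
((0.5388432741165161, 0.035612285137176514), (0.24371926486492157, 0.23744776844978333), 9.000799179077148)
obj [162.7 259.3] 933 z pct [0.0053 0.0572 0.064  0.0671 0.1415]
 rect 0.06710046630696187 ((0.45633140206336975, 0.31005966663360596), (0.061248742043972015, 0.06100887805223465), 13.51455020904541) [[0.41940000653266907, 0.3325999975204468], [0.43369999527931213, 0.27320000529289246], [0.49320000410079956, 0.28760001063346863], [0.4790000021457672, 0.34689998626708984]]
((0.4563669264316559, 0.3114113509654999), (0.061135344207286835, 0.061264075338840485), 12.935809135437012)
```

View pics/c1.png

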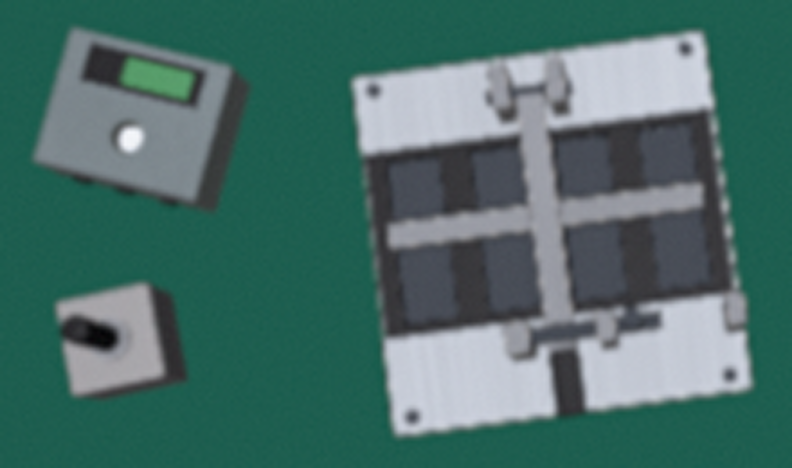

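View pics/c2.png

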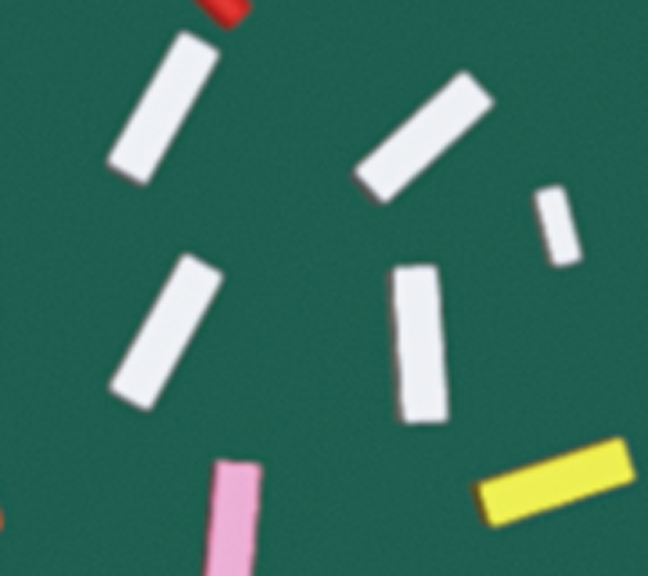

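```bash
cat >> h.py <<'E'
O=np.array([.5431,.0362]); A=np.radians(9.0); RJ=np.array([[np.cos(A),np.sin(A)],[-np.sin(A),np.cos(A)]])
def J(p): return (np.atleast_2d(p)[:,:2]-O)@RJ.T*1000
def W(p): return np.asarray(p)/1000@RJ+O
def tool():
    st=env.get_state(); R=np.array(st['eef_rot']); p=np.array(st['tcp_pos'])
    yaw=np.degrees(np.arctan2(R[1,1],R[0,1])); return p,R,yaw,st
def to(x,y,z,ya=90,jig=True):
    "jig mm target (z above bench mm), closing line ya deg in jig frame -> row in units"
    p,R,yaw,st=tool(); t=np.r_[W([x,y]),z/1000]
    d=R.T@(t-p)/.15; dy=(ya+9-yaw+90)%180-90
    return dict(x=round(d[0],3),y=round(d[1],3),z=round(d[2],3),roll=round(-dy/180,3))
def where():
    p,R,yaw,st=tool(); print('t',round(st['time_s'],1),'jig',J(p).round(1)[0],'z',round(p[2]*1000,1),'ya',round(yaw-9,1),'F',np.round(st['force'],1),'w',round(st['gripper_width']*1000,1),'ff',round(st['finger_force'],1))
def whites(s,C=None):
    C=cloud(s) if C is None else C
    hsv=cv2.cvtColor(s['color'],cv2.COLOR_BGR2HSV)
    w=((hsv[...,1]<50)&(hsv[...,2]>170)).astype(np.uint8); w[:165]=0; w[345:]=0; w[:,:225]=0; w[:,520:]=0
    n,l,st,c=cv2.connectedComponentsWithStats(w)
    for i in range(1,n):
        if not 150<st[i,4]<900: continue
        m=l==i; uv=np.argwhere(m)[:,::-1]; z=np.nanmedian(C[m][:,2])
        r=cv2.minAreaRect(plane(s,uv,max(z,.01))[:,:2].astype(np.float32)); b=cv2.boxPoints(r)
        L=max((b[1]-b[0],b[2]-b[1]),key=np.linalg.norm); a=(np.degrees(np.arctan2(L[1],L[0]))-9+90)%180-90
        print('white jig',J(r[0]).round(1)[0],'z',round(z*1000,1),'size',np.round(r[1],3),'len-ang',round(a,1))
E
python3 - <<'E'
from h import *
s=snap('top'); C=cloud(s); whites(s,C); where()
im=s['color']
b=im[190:215,155:180].min(2); m=b>200; ys,xs=np.nonzero(m); uv=[xs.mean()+155,ys.mean()+190]
print('button',uv,J(plane(s,[uv],.047)).round(1),'box',J([.603,.3053]),'holder',J([.4564,.3107]))
Cj=np.dstack([((C[...,:2]-O)@RJ.T)*1000,C[...,2]*1000])
def reg(x0,x1,y0,y1,z0,z1):
    q=Cj[(Cj[...,0]>x0)&(Cj[...,0]<x1)&(Cj[...,1]>y0)&(Cj[...,1]<y1)&(Cj[...,2]>z0)&(Cj[...,2]<z1)]
    print((x0,x1,y0,y1,z0,z1),len(q),'min',q.min(0).round(1),'max',q.max(0).round(1),'med',np.median(q,0).round(1)) if len(q) else print('none')
reg(-110,-40,-80,-37,86,125)   # knob
reg(-110,-40,10,45,76,95)      # keeper
reg(60,130,-60,60,60,85)       # cheeks
reg(-25,30,-110,-20,40,70); reg(-25,30,20,110,40,70) # crossbar
reg(-150,-86,-25,25,22,55)     # sleeve
h=J([.4564,.3107])[0]; reg(h[0]-40,h[0]+40,h[1]-40,h[1]+40,135,160)
print('knob',to(-78,-46,180)); 
E
```

```text
white jig [ 89.4 -61.6] z 11.2 size [0.051 0.112] len-ang -89.9
white jig [89.2 64.1] z 11.1 size [0.05  0.107] len-ang 89.7
white jig [   6.4 -247.2] z 26.8 size [0.029 0.101] len-ang -37.9
white jig [ -36.5 -415.7] z 26.7 size [0.029 0.101] len-ang -56.6
white jig [-106.3 -498.3] z 16.0 size [0.05  0.019] len-ang 5.8
white jig [-139.9 -227.1] z 26.8 size [0.029 0.101] len-ang -37.4
white jig [-170.7 -390.8] z 27.0 size [0.099 0.029] len-ang -6.0
t 0.2 jig [-258.6  606. ] z 244.8 ya 63.0 F [ 0.1 -0.9 -1. ] w 85.4 ff 0.0
button [np.float64(165.96), np.float64(203.24)] [[ 88.  262.7]] box [[101.25904614 256.416508  ]] holder [[-42.69131848 284.68331761]]
(-110, -40, -80, -37, 86, 125) 37 min [-84.3 -54.2  86.3] max [-71.1 -41.9 115.8] med [-78.1 -48.  109.6]
(-110, -40, 10, 45, 76, 95) 81 min [-86.7  10.4  76.3] max [-67.3  33.7  87.3] med [-77.9  23.8  80.7]
(60, 130, -60, 60, 60, 85) 199 min [ 60.4 -27.5  60.1] max [100.3  26.7  75.8] med [80.8 -1.5 67.2]
(-25, 30, -110, -20, 40, 70) 246 min [  -6.5 -101.3   40.1] max [ 10.8 -20.4  55.5] med [  1.2 -60.2  48.4]
(-25, 30, 20, 110, 40, 70) 248 min [-6.4 20.2 40.4] max [ 11.6 101.3  55.8] med [ 1.8 60.8 48.6]
(-150, -86, -25, 25, 22, 55) 165 min [-127.9  -10.1   26.3] max [-86.1  24.8  53.9] med [-1.063e+02  1.000e-01  4.120e+01]
(np.float64(-82.69131847605513), np.float64(-2.6913184760551303), np.float64(244.68331761235333), np.float64(324.68331761235333), 135, 160) 64 min [-51.2 275.3 135.1] max [-33.7 292.5 149.9] med [-42.9 283.  144.4]
knob {'x': np.float64(-3.045), 'y': np.float64(-3.327), 'z': np.float64(0.435), 'roll': np.float64(-0.15)}
```

Jig frame confirmed: crossbar, knob, keeper and cheeks land where they should, and the crop shows only the four plain long white bars. Next I align the tool with the jig and go above the bolt knob.

```bash

python3 -m jog '[{"x":-1,"y":-1,"roll":-0.15,"grip":0.45},{"x":-1,"y":-1,"roll":-0.15,"grip":0.45},{"x":-1,"y":-1,"roll":-0.15,"grip":0.45},{"x":-1,"y":-1,"roll":-0.15,"grip":0.45},{"x":-1,"y":-1,"roll":-0.15,"grip":0.45}]'
python3 -m jog '[{"x":-0.25,"y":-1,"grip":0.45},{"x":-0.25,"y":-1,"grip":0.45},{"x":-0.25,"y":-1,"grip":0.45},{"x":-0.25,"y":-1,"grip":0.45}]'
python3 -m jog '[{"x":-0.25,"y":-1,"grip":0.45},{"x":-0.25,"y":-1,"grip":0.45},{"x":-0.25,"y":-1,"grip":0.45},{"x":-0.25,"y":-1,"grip":0.45}]'
python3 -m jog '[{"x":-0.25,"y":-1,"z":0.4,"grip":0.45},{"x":-0.25,"y":-1,"z":0.4,"grip":0.45},{"x":-0.25,"y":-1,"z":0.4,"grip":0.45},{"x":-0.25,"y":-1,"z":0.4,"grip":0.45},{"x":-0.25,"y":-1,"z":0.4,"grip":0.45}]'
python3 -c "
from h import *
where();print(to(-78,-46,101))"
```

```text
t 0.2 jig [-258.6  606. ] z 244.8 ya 63.0 F [ 0.1 -0.9 -1. ] w 85.4 ff 0.0
{'x': np.float64(-3.045), 'y': np.float64(-3.327), 'z': np.float64(0.962), 'roll': np.float64(-0.15)}invalid input
invalid input
invalid input
invalid input
```

```bash

python3 -m jog '[{"x":-1,"y":-1,"z":0,"roll":-0.15,"grip":0.45},{"x":-1,"y":-1,"z":0,"roll":-0.15,"grip":0.45},{"x":-1,"y":-1,"z":0,"roll":-0.15,"grip":0.45},{"x":-1,"y":-1,"z":0,"roll":-0.15,"grip":0.45},{"x":-1,"y":-1,"z":0,"roll":-0.15,"grip":0.45}]'
```

```text
time_s: 0.7
tcp_pos: [0.2925, 0.4009, 0.2456]
eef_rot: [[-0.989, -0.151, 0.001], [-0.151, 0.989, -0.001], [-0.001, -0.001, -1.0]]
force: [0.4, -0.2, 0.0]
gripper_width: 0.0472
finger_force: 0.0
```

All five keys are needed in every row.

```bash

python3 -m jog '[{"x":-0.25,"y":-1,"z":0,"roll":0,"grip":0.45},{"x":-0.25,"y":-1,"z":0,"roll":0,"grip":0.45},{"x":-0.25,"y":-1,"z":0,"roll":0,"grip":0.45},{"x":-0.25,"y":-1,"z":0,"roll":0,"grip":0.45}]' >/dev/null
python3 -m jog '[{"x":-0.25,"y":-1,"z":0,"roll":0,"grip":0.45},{"x":-0.25,"y":-1,"z":0,"roll":0,"grip":0.45},{"x":-0.25,"y":-1,"z":0,"roll":0,"grip":0.45},{"x":-0.25,"y":-1,"z":0,"roll":0,"grip":0.45}]' >/dev/null
python3 -m jog '[{"x":-0.25,"y":-1,"z":0.4,"roll":0,"grip":0.45},{"x":-0.25,"y":-1,"z":0.4,"roll":0,"grip":0.45},{"x":-0.25,"y":-1,"z":0.4,"roll":0,"grip":0.45},{"x":-0.25,"y":-1,"z":0.4,"roll":0,"grip":0.45},{"x":-0.25,"y":-1,"z":0.4,"roll":0,"grip":0.45}]'
python3 -c "
from h import *
where();print(to(-78,-46,101))"
```

```text
time_s: 2.0
tcp_pos: [0.471, -0.023, 0.1843]
eef_rot: [[-0.988, -0.153, -0.002], [-0.153, 0.988, -0.001], [0.002, -0.001, -1.0]]
force: [-0.6, 0.6, 0.4]
gripper_width: 0.0473
finger_force: 0.0
t 2.0 jig [-80.5 -47.2] z 184.3 ya 89.8 F [-0.6  0.6  0.4] w 47.3 ff 0.0
{'x': np.float64(-0.018), 'y': np.float64(0.009), 'z': np.float64(0.556), 'roll': np.float64(-0.001)}
```

```bash

python3 -m jog '[{"x":-0.018,"y":0,"z":0.3,"roll":0,"grip":0.45},{"x":-0.018,"y":0,"z":0.55,"roll":0,"grip":0.45},{"x":-0.018,"y":0,"z":0.55,"roll":0,"grip":0.45},{"x":-0.018,"y":0,"z":0.55,"roll":0,"grip":0.9}]'
python3 -m jog '[{"x":0,"y":0,"z":0,"roll":0,"grip":0.9},{"x":0,"y":0,"z":0,"roll":0,"grip":0.9},{"x":0,"y":0,"z":0,"roll":0,"grip":0.9},{"x":0,"y":0,"z":0,"roll":0,"grip":0.9},{"x":0,"y":0,"z":0,"roll":0,"grip":0.9}]'
python3 -m jog '[{"x":0,"y":-0.08,"z":0,"roll":0,"grip":0.9},{"x":0,"y":-0.16,"z":0,"roll":0,"grip":0.9},{"x":0,"y":-0.24,"z":0,"roll":0,"grip":0.9},{"x":0,"y":-0.3,"z":0,"roll":0,"grip":0.9},{"x":0,"y":-0.3,"z":0,"roll":0,"grip":0.9}]'
python3 -c "
from h import *
where();print(to(-78,-99,101))"
```

```text
time_s: 2.4
tcp_pos: [0.4737, -0.0197, 0.1037]
eef_rot: [[-0.987, -0.158, -0.001], [-0.158, 0.987, -0.0], [0.001, 0.0, -1.0]]
force: [-0.4, -0.2, -0.3]
gripper_width: 0.0339
finger_force: 0.0
time_s: 2.9
tcp_pos: [0.4751, -0.0213, 0.1051]
eef_rot: [[-0.988, -0.156, 0.004], [-0.156, 0.988, 0.0], [-0.004, -0.0, -1.0]]
force: [-1.5, -3.5, 6.8]
gripper_width: 0.0114
finger_force: 58.6
time_s: 3.4
tcp_pos: [0.4821, -0.0662, 0.1051]
eef_rot: [[-0.988, -0.155, 0.003], [-0.155, 0.988, 0.001], [-0.004, 0.0, -1.0]]
force: [-2.7, -2.7, 6.5]
gripper_width: 0.0115
finger_force: 58.9
t 3.4 jig [-76.3 -91.6] z 105.1 ya 89.9 F [-2.7 -2.7  6.5] w 11.5 ff 58.9
{'x': np.float64(0.011), 'y': np.float64(-0.049), 'z': np.float64(0.027), 'roll': np.float64(-0.0)}
```

```bash

python3 -m jog '[{"x":0,"y":-0.03,"z":0,"roll":0,"grip":0.9},{"x":0,"y":-0.06,"z":0,"roll":0,"grip":0.9},{"x":0,"y":-0.07,"z":0,"roll":0,"grip":0.9},{"x":0,"y":-0.07,"z":0,"roll":0,"grip":0.9}]'
python3 -m jog '[{"x":0,"y":0.01,"z":0,"roll":0,"grip":0.45},{"x":0,"y":0.01,"z":0,"roll":0,"grip":0.45},{"x":0,"y":0.01,"z":-0.3,"roll":0,"grip":0.45},{"x":0,"y":0.01,"z":-0.6,"roll":0,"grip":0.45},{"x":0,"y":0.01,"z":-0.6,"roll":0,"grip":0.45}]'
python3 - <<'E'
from h import *
where();print(to(-112,0,120),to(-112,0,40))
s=snap('side'); C=cloud(s); j=np.dstack([((C[...,:2]-O)@RJ.T)*1000,C[...,2]*1000])
q=j[(abs(j[...,0]+78)<15)&(j[...,1]>-125)&(j[...,1]<-36)&(j[...,2]>92)&(j[...,2]<118)]; print('knob',len(q),np.median(q,0),q.min(0),q.max(0))
E
```

```text
time_s: 3.8
tcp_pos: [0.4835, -0.0754, 0.1051]
eef_rot: [[-0.988, -0.157, 0.003], [-0.157, 0.988, 0.001], [-0.003, 0.001, -1.0]]
force: [-3.5, 0.3, 8.1]
gripper_width: 0.0118
finger_force: 59.0
time_s: 4.3
tcp_pos: [0.4851, -0.0744, 0.1987]
eef_rot: [[-0.988, -0.156, 0.009], [-0.156, 0.988, 0.001], [-0.009, -0.0, -1.0]]
force: [1.1, 0.3, -0.9]
gripper_width: 0.047
finger_force: 0.0
t 4.3 jig [ -74.6 -100.2] z 198.7 ya 90.0 F [ 1.1  0.3 -0.9] w 47.0 ff 0.0
{'x': np.float64(0.254), 'y': np.float64(0.668), 'z': np.float64(0.522), 'roll': np.float64(0.0)} {'x': np.float64(0.259), 'y': np.float64(0.668), 'z': np.float64(1.056), 'roll': np.float64(0.0)}
knob 63 [-74.3159145 -94.8374363 105.3593787] [ -80.42186055 -104.91874304   92.25239296] [-69.54504145 -89.55331045 116.1820523 ]
```

```bash

python3 -m jog '[{"x":0.26,"y":0.668,"z":0,"roll":0,"grip":0.45},{"x":0.26,"y":0.668,"z":0,"roll":0,"grip":0.45},{"x":0.26,"y":0.668,"z":0.5,"roll":0,"grip":0.45},{"x":0.26,"y":0.668,"z":0.5,"roll":0,"grip":0.45},{"x":0.26,"y":0.668,"z":0.5,"roll":0,"grip":0.45}]'
python3 -m jog '[{"x":0,"y":0,"z":0.3,"roll":0,"grip":0.45},{"x":0,"y":0,"z":0.59,"roll":0,"grip":0.45},{"x":0,"y":0,"z":0.59,"roll":0,"grip":0.45},{"x":0,"y":0,"z":0.59,"roll":0,"grip":0.45}]'
python3 -m jog '[{"x":0,"y":0,"z":0,"roll":0,"grip":0.9},{"x":0,"y":0,"z":0,"roll":0,"grip":0.9},{"x":0,"y":0,"z":0,"roll":0,"grip":0.9},{"x":0,"y":0,"z":0,"roll":0,"grip":0.9},{"x":0,"y":0,"z":0,"roll":0,"grip":0.9}]'
python3 -c "
from h import *
where()"
```

```text
time_s: 4.85
tcp_pos: [0.425, 0.0188, 0.1147]
eef_rot: [[-0.987, -0.158, -0.006], [-0.158, 0.987, -0.002], [0.006, -0.001, -1.0]]
force: [-0.2, -0.3, 0.6]
gripper_width: 0.0467
finger_force: 0.0
time_s: 5.25
tcp_pos: [0.4282, 0.0183, 0.0305]
eef_rot: [[-0.988, -0.156, -0.001], [-0.156, 0.988, -0.001], [0.001, -0.001, -1.0]]
force: [-0.7, -0.5, 0.8]
gripper_width: 0.0467
finger_force: 0.0
time_s: 5.75
tcp_pos: [0.4296, 0.0172, 0.0316]
eef_rot: [[-0.988, -0.155, 0.004], [-0.155, 0.988, 0.0], [-0.004, -0.001, -1.0]]
force: [-2.8, -8.3, 12.8]
gripper_width: 0.0188
finger_force: 59.2
t 5.8 jig [-115.1   -1. ] z 31.6 ya 89.9 F [-2.8 -8.3 12.8] w 18.8 ff 59.2
```

```bash

python3 -m jog '[{"x":0.007,"y":0,"z":-0.143,"roll":0,"grip":0.9},{"x":-0.008,"y":0,"z":-0.338,"roll":0,"grip":0.9},{"x":-0.052,"y":0,"z":-0.529,"roll":0,"grip":0.9},{"x":-0.123,"y":0,"z":-0.711,"roll":0,"grip":0.9},{"x":-0.222,"y":0,"z":-0.881,"roll":0,"grip":0.9}]'
python3 -c "
from h import *
where()"
```

```text
time_s: 6.25
tcp_pos: [0.4608, 0.0221, 0.1638]
eef_rot: [[-0.988, -0.155, 0.001], [-0.155, 0.988, -0.001], [-0.001, -0.001, -1.0]]
force: [10.5, -6.4, -13.2]
gripper_width: 0.0187
finger_force: 58.9
t 6.2 jig [-83.5  -1.1] z 163.8 ya 89.9 F [ 10.5  -6.4 -13.2] w 18.7 ff 58.9
```

```bash

python3 -m jog '[{"x":-0.123,"y":0,"z":-0.153,"roll":0,"grip":0.9},{"x":-0.267,"y":0,"z":-0.285,"roll":0,"grip":0.9},{"x":-0.429,"y":0,"z":-0.395,"roll":0,"grip":0.9},{"x":-0.605,"y":0,"z":-0.48,"roll":0,"grip":0.9}]'
python3 -m jog '[{"x":-0.187,"y":0,"z":-0.057,"roll":0,"grip":0.9},{"x":-0.381,"y":0,"z":-0.085,"roll":0,"grip":0.9},{"x":-0.577,"y":0,"z":-0.085,"roll":0,"grip":0.9},{"x":-0.642,"y":0,"z":-0.078,"roll":0,"grip":0.9},{"x":-0.642,"y":0,"z":-0.078,"roll":0,"grip":0.9}]'
python3 -c "
from h import *
where()"
```

```text
time_s: 6.65
tcp_pos: [0.5501, 0.0359, 0.2355]
eef_rot: [[-0.988, -0.155, -0.001], [-0.155, 0.988, -0.001], [0.001, -0.001, -1.0]]
force: [0.4, -7.0, -9.6]
gripper_width: 0.019
finger_force: 60.0
time_s: 7.15
tcp_pos: [0.6467, 0.0508, 0.2474]
eef_rot: [[-0.988, -0.154, 0.002], [-0.154, 0.988, -0.003], [-0.002, -0.003, -1.0]]
force: [-0.5, -5.5, 3.4]
gripper_width: 0.019
finger_force: 64.8
t 7.2 jig [104.6  -1.8] z 247.4 ya 89.9 F [-0.5 -5.5  3.4] w 19.0 ff 64.8
```

```bash

python3 -m jog '[{"x":0,"y":0,"z":0,"roll":0,"grip":0.4},{"x":0,"y":0,"z":0,"roll":0,"grip":0.4},{"x":0,"y":0,"z":-0.2,"roll":0,"grip":0.4},{"x":0,"y":0,"z":-0.4,"roll":0,"grip":0.4},{"x":0,"y":0,"z":-0.4,"roll":0,"grip":0.4}]'
python3 -m jog '[{"x":0.4,"y":-0.6,"z":0,"roll":0,"grip":0.4},{"x":0.5,"y":-1,"z":0,"roll":0,"grip":0.4},{"x":0.5,"y":-1,"z":0,"roll":0,"grip":0.4},{"x":0.5,"y":-1,"z":0,"roll":0,"grip":0.4}]'
python3 -c "
from h import *
where(); s=snap('top','t2.png');whites(s);snap('side','s2.png')"
```

```text
time_s: 7.65
tcp_pos: [0.6466, 0.0535, 0.3105]
eef_rot: [[-0.988, -0.157, 0.007], [-0.157, 0.988, 0.002], [-0.007, 0.001, -1.0]]
force: [-0.0, -0.7, 0.5]
gripper_width: 0.051
finger_force: 0.0
time_s: 8.05
tcp_pos: [0.5928, -0.1125, 0.3062]
eef_rot: [[-0.989, -0.151, 0.001], [-0.151, 0.989, -0.001], [-0.001, -0.001, -1.0]]
force: [-0.2, -0.7, -0.7]
gripper_width: 0.051
finger_force: 0.0
t 8.1 jig [  25.8 -154.6] z 306.2 ya 89.7 F [-0.2 -0.7 -0.7] w 51.0 ff 0.0
white jig [78.3 19.3] z 11.2 size [0.028 0.196] len-ang 89.9
white jig [   5.9 -248.4] z 26.7 size [0.029 0.1  ] len-ang -34.9
white jig [ -36.4 -415.7] z 26.6 size [0.029 0.101] len-ang -56.4
white jig [-106.3 -498.2] z 16.2 size [0.05  0.019] len-ang 5.8
white jig [-140. -227.] z 26.8 size [0.029 0.101] len-ang -37.6
white jig [-170.7 -391. ] z 26.5 size [0.1   0.029] len-ang -6.2
```

View pics/s2.png

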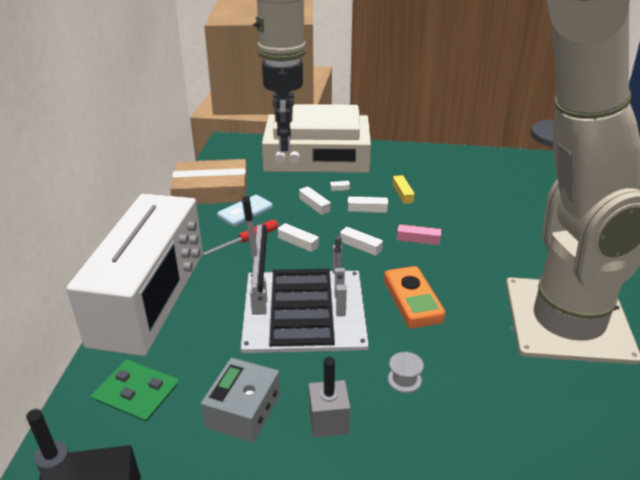

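The side view shows the clamp leaning back on its stop at (257,255), the bolt knob drawn at (338,250), and four empty pockets at about (300,305). I go for resistor A at jig (6,-247).

```bash

python3 -m jog '[{"x":0.13,"y":-0.62,"z":0.95,"roll":0.208,"grip":0.3},{"x":0.13,"y":-0.62,"z":0.95,"roll":0.208,"grip":0.3},{"x":0.13,"y":-0.62,"z":0.95,"roll":0.208,"grip":0.3},{"x":0.13,"y":-0.62,"z":0.95,"roll":0.208,"grip":0.3},{"x":0.13,"y":-0.62,"z":0.95,"roll":0.208,"grip":0.3}]'
python3 -m jog '[{"x":0,"y":0,"z":0,"roll":0,"grip":0.3},{"x":0,"y":0,"z":0,"roll":0,"grip":0.3}]' >/dev/null
python3 -c "
from h import *
where();print(to(6.2,-247.3,27,52.3)); whites(snap('top'))"
```

```text
time_s: 8.65
tcp_pos: [0.5885, -0.2015, 0.1592]
eef_rot: [[-0.876, 0.482, -0.005], [0.482, 0.876, 0.001], [0.005, -0.002, -1.0]]
force: [1.3, 0.5, -0.1]
gripper_width: 0.0598
finger_force: 0.0
t 8.8 jig [  10.4 -240.8] z 163.0 ya 52.8 F [-0.7 -0.5 -0.2] w 60.0 ff 0.0
{'x': np.float64(-0.004), 'y': np.float64(-0.052), 'z': np.float64(0.906), 'roll': np.float64(0.003)}
white jig [ -36.4 -415.9] z 26.2 size [0.029 0.101] len-ang -56.5
white jig [-106.4 -498.1] z 16.8 size [0.05  0.019] len-ang 5.8
white jig [-170.7 -391. ] z 26.4 size [0.1   0.029] len-ang -6.0
white jig [-227.4  -33.8] z 658.7 size [0.017 0.069] len-ang 82.3
```

```bash

python3 -m jog '[{"x":0,"y":-0.052,"z":0.3,"roll":0,"grip":0.3},{"x":0,"y":-0.052,"z":0.6,"roll":0,"grip":0.3},{"x":0,"y":-0.052,"z":0.85,"roll":0,"grip":0.3},{"x":0,"y":-0.052,"z":0.905,"roll":0,"grip":0.3},{"x":0,"y":-0.052,"z":0.905,"roll":0,"grip":0.3}]'
python3 -m jog '[{"x":0,"y":0,"z":0,"roll":0,"grip":0.9},{"x":0,"y":0,"z":0,"roll":0,"grip":0.9},{"x":0,"y":0,"z":0,"roll":0,"grip":0.9},{"x":0,"y":0,"z":0,"roll":0,"grip":0.9},{"x":0,"y":0,"z":0,"roll":0,"grip":0.9}]'
python3 -m jog '[{"x":0,"y":0,"z":-0.2,"roll":0,"grip":0.9},{"x":0,"y":0,"z":-0.5,"roll":0,"grip":0.9},{"x":0,"y":0,"z":-0.8,"roll":-0.208,"grip":0.9},{"x":0,"y":0,"z":-0.8,"roll":-0.208,"grip":0.9},{"x":0,"y":0,"z":-0.8,"roll":-0.208,"grip":0.9}]'
python3 -m jog '[{"x":0,"y":0,"z":0,"roll":-0.06,"grip":0.9},{"x":0,"y":0,"z":0,"roll":-0.06,"grip":0.9}]'
python3 -c "
from h import *
where();print(to(0,84,120,90))"
```

```text
time_s: 9.4
tcp_pos: [0.5865, -0.2079, 0.0268]
eef_rot: [[-0.88, 0.475, -0.001], [0.475, 0.88, 0.0], [0.001, -0.0, -1.0]]
force: [0.5, 0.4, 0.7]
gripper_width: 0.0596
finger_force: 0.0
time_s: 9.9
tcp_pos: [0.5881, -0.2088, 0.0294]
eef_rot: [[-0.88, 0.476, 0.004], [0.476, 0.88, -0.0], [-0.004, 0.001, -1.0]]
force: [-1.6, 0.4, 8.5]
gripper_width: 0.0261
finger_force: 60.3
time_s: 10.4
tcp_pos: [0.5876, -0.2088, 0.15]
eef_rot: [[-0.999, 0.04, 0.005], [0.04, 0.999, -0.0], [-0.005, -0.0, -1.0]]
force: [-0.5, 0.7, -1.7]
gripper_width: 0.0262
finger_force: 59.6
time_s: 10.6
tcp_pos: [0.5868, -0.2087, 0.1483]
eef_rot: [[-0.989, -0.147, 0.002], [-0.147, 0.989, 0.0], [-0.002, -0.0, -1.0]]
force: [-0.5, 0.1, -1.8]
gripper_width: 0.0266
finger_force: 59.6
t 10.6 jig [   4.8 -248.7] z 148.3 ya 89.5 F [-0.5  0.1 -1.8] w 26.6 ff 59.6
{'x': np.float64(0.053), 'y': np.float64(2.218), 'z': np.float64(0.188), 'roll': np.float64(-0.003)}
```

```bash

python3 -m jog '[{"x":0.02,"y":0.74,"z":0.1,"roll":0,"grip":0.9},{"x":0.02,"y":0.74,"z":0.1,"roll":0,"grip":0.9},{"x":0.02,"y":0.74,"z":0.1,"roll":0,"grip":0.9}]' >/dev/null
python3 -m jog '[{"x":0.02,"y":0.74,"z":0,"roll":0,"grip":0.9},{"x":0.02,"y":0.74,"z":0,"roll":0,"grip":0.9},{"x":0.02,"y":0.74,"z":0,"roll":0,"grip":0.9}]' >/dev/null
python3 -m jog '[{"x":0.02,"y":0.74,"z":0,"roll":0,"grip":0.9},{"x":0.02,"y":0.74,"z":0,"roll":0,"grip":0.9},{"x":0.02,"y":0.74,"z":0,"roll":0,"grip":0.9},{"x":0.02,"y":0.74,"z":0,"roll":0,"grip":0.9},{"x":0.02,"y":0.74,"z":0,"roll":0,"grip":0.9}]'
python3 -c "
from h import *
where();print(to(0,84,42,90))"
```

```text
time_s: 11.7
tcp_pos: [0.5309, 0.1185, 0.1325]
eef_rot: [[-0.99, -0.141, 0.001], [-0.141, 0.99, -0.0], [-0.001, -0.0, -1.0]]
force: [-0.0, -1.0, -1.6]
gripper_width: 0.026
finger_force: 59.9
t 11.7 jig [ 0.8 83.2] z 132.5 ya 89.1 F [-0.  -1.  -1.6] w 26.0 ff 59.9
{'x': np.float64(0.006), 'y': np.float64(0.005), 'z': np.float64(0.603), 'roll': np.float64(-0.005)}
```

```bash

python3 -m jog '[{"x":0.006,"y":0.005,"z":0.25,"roll":-0.005,"grip":0.9},{"x":0.006,"y":0.005,"z":0.45,"roll":-0.005,"grip":0.9},{"x":0.006,"y":0.005,"z":0.55,"roll":-0.005,"grip":0.9},{"x":0.006,"y":0.005,"z":0.59,"roll":-0.005,"grip":0.9},{"x":0.006,"y":0.005,"z":0.59,"roll":-0.005,"grip":0.9}]'
python3 -c "
from h import *
where();print(to(0,84,42,90))"
```

```text
time_s: 12.2
tcp_pos: [0.5297, 0.1196, 0.0435]
eef_rot: [[-0.988, -0.156, -0.0], [-0.156, 0.988, -0.0], [0.0, -0.0, -1.0]]
force: [-0.4, -0.8, -1.5]
gripper_width: 0.0266
finger_force: 59.8
t 12.2 jig [-0.2 84.5] z 43.5 ya 90.0 F [-0.4 -0.8 -1.5] w 26.6 ff 59.8
{'x': np.float64(-0.001), 'y': np.float64(-0.003), 'z': np.float64(0.01), 'roll': np.float64(-0.0)}
```

```bash

python3 -m jog '[{"x":0,"y":0,"z":0.005,"roll":0,"grip":0.55},{"x":0,"y":0,"z":0.005,"roll":0,"grip":0.55},{"x":0,"y":0,"z":0.005,"roll":0,"grip":0.55},{"x":0,"y":0,"z":-0.3,"roll":0,"grip":0.55},{"x":0,"y":0,"z":-0.7,"roll":0,"grip":0.55}]'
python3 -m jog '[{"x":0.06,"y":-0.83,"z":-0.1,"roll":0,"grip":0.3},{"x":0.06,"y":-0.83,"z":-0.1,"roll":0,"grip":0.3},{"x":0.06,"y":-0.83,"z":-0.1,"roll":0,"grip":0.3}]' >/dev/null
python3 -m jog '[{"x":0.06,"y":-0.83,"z":0,"roll":0,"grip":0.3},{"x":0.06,"y":-0.83,"z":0,"roll":0,"grip":0.3},{"x":0.06,"y":-0.83,"z":0,"roll":0,"grip":0.3}]' >/dev/null
python3 -m jog '[{"x":0.06,"y":-0.83,"z":0,"roll":0,"grip":0.3},{"x":0.06,"y":-0.83,"z":0,"roll":0,"grip":0.3},{"x":0.06,"y":-0.83,"z":0,"roll":0,"grip":0.3}]' >/dev/null
python3 -m jog '[{"x":0.06,"y":-0.83,"z":0,"roll":0.2,"grip":0.3},{"x":0.06,"y":-0.83,"z":0,"roll":0.2,"grip":0.3},{"x":0.06,"y":-0.83,"z":0,"roll":0.2,"grip":0.3},{"x":0.06,"y":-0.83,"z":0,"roll":0.2,"grip":0.3},{"x":0.06,"y":-0.83,"z":0,"roll":0.2,"grip":0.3}]' >/dev/null
python3 -m jog '[{"x":0,"y":0,"z":0,"roll":0.115,"grip":0.3},{"x":0,"y":0,"z":0,"roll":0.115,"grip":0.3},{"x":0,"y":0,"z":0,"roll":0.115,"grip":0.3},{"x":0,"y":0,"z":0,"roll":0.115,"grip":0.3}]'
python3 -c "
from h import *
where();whites(snap('top'));print(to(-36.4,-415.8,27,33.5))"
```

```text
time_s: 12.7
tcp_pos: [0.5283, 0.1201, 0.1388]
eef_rot: [[-0.988, -0.158, -0.003], [-0.158, 0.988, -0.002], [0.003, -0.001, -1.0]]
force: [1.1, 0.6, 0.5]
gripper_width: 0.0383
finger_force: 0.0
time_s: 14.5
tcp_pos: [0.5729, -0.3757, 0.1536]
eef_rot: [[-0.677, 0.736, 0.0], [0.736, 0.677, 0.001], [0.0, 0.001, -1.0]]
force: [2.0, 0.1, 0.1]
gripper_width: 0.0597
finger_force: 0.0
t 14.5 jig [ -35.  -411.5] z 153.6 ya 33.6 F [2.  0.1 0.1] w 59.7 ff 0.0
white jig [ 0.3 86.3] z 39.1 size [0.101 0.028] len-ang -0.3
white jig [-197.6 -388.1] z 26.9 size [0.045 0.029] len-ang -8.2
white jig [-213.    33.3] z 642.9 size [0.007 0.046] len-ang -54.1
white jig [-216.8   19.1] z 646.4 size [0.01  0.048] len-ang -60.5
white jig [-225.2    6.1] z 647.3 size [0.012 0.031] len-ang 82.5
{'x': np.float64(-0.018), 'y': np.float64(-0.023), 'z': np.float64(0.844), 'roll': np.float64(0.001)}
```

```bash

python3 -m jog '[{"x":-0.018,"y":-0.023,"z":0.3,"roll":0,"grip":0.3},{"x":-0.018,"y":-0.023,"z":0.6,"roll":0,"grip":0.3},{"x":-0.018,"y":-0.023,"z":0.8,"roll":0,"grip":0.3},{"x":-0.018,"y":-0.023,"z":0.84,"roll":0,"grip":0.3},{"x":-0.018,"y":-0.023,"z":0.84,"roll":0,"grip":0.3}]'
python3 -m jog '[{"x":0,"y":0,"z":0,"roll":0,"grip":0.9},{"x":0,"y":0,"z":0,"roll":0,"grip":0.9},{"x":0,"y":0,"z":0,"roll":0,"grip":0.9},{"x":0,"y":0,"z":0,"roll":0,"grip":0.9},{"x":0,"y":0,"z":0,"roll":0,"grip":0.9}]'
python3 -m jog '[{"x":0,"y":0,"z":-0.2,"roll":0,"grip":0.9},{"x":0,"y":0,"z":-0.5,"roll":0,"grip":0.9},{"x":0,"y":0,"z":-0.75,"roll":-0.2,"grip":0.9},{"x":0,"y":0,"z":-0.75,"roll":-0.2,"grip":0.9},{"x":0,"y":0,"z":-0.75,"roll":-0.2,"grip":0.9}]' >/dev/null
python3 -m jog '[{"x":0,"y":0,"z":0,"roll":-0.17,"grip":0.9},{"x":0,"y":0,"z":0,"roll":-0.17,"grip":0.9},{"x":0,"y":0,"z":0,"roll":-0.17,"grip":0.9},{"x":0,"y":0,"z":0,"roll":-0.17,"grip":0.9},{"x":0,"y":0,"z":0,"roll":-0.17,"grip":0.9}]'
python3 -c "
from h import *
where();print(to(0,28,130,90))"
```

```text
time_s: 15.05
tcp_pos: [0.5715, -0.3809, 0.0273]
eef_rot: [[-0.676, 0.737, -0.001], [0.737, 0.676, 0.001], [0.001, -0.0, -1.0]]
force: [0.5, -0.4, 0.4]
gripper_width: 0.0599
finger_force: 0.0
time_s: 15.55
tcp_pos: [0.5726, -0.382, 0.0298]
eef_rot: [[-0.674, 0.738, 0.003], [0.738, 0.674, -0.001], [-0.003, 0.001, -1.0]]
force: [-1.7, 1.1, 8.3]
gripper_width: 0.0263
finger_force: 60.1
time_s: 16.55
tcp_pos: [0.5715, -0.3816, 0.1407]
eef_rot: [[-0.988, -0.153, 0.001], [-0.153, 0.988, -0.0], [-0.001, -0.0, -1.0]]
force: [0.8, 0.1, -2.5]
gripper_width: 0.0261
finger_force: 59.7
t 16.6 jig [ -37.3 -417.1] z 140.7 ya 89.8 F [ 0.8  0.1 -2.5] w 26.1 ff 59.7
{'x': np.float64(-0.239), 'y': np.float64(2.968), 'z': np.float64(0.071), 'roll': np.float64(-0.001)}
```

```bash

python3 -m jog '[{"x":-0.06,"y":0.742,"z":-0.1,"roll":0,"grip":0.9},{"x":-0.06,"y":0.742,"z":-0.1,"roll":0,"grip":0.9},{"x":-0.06,"y":0.742,"z":-0.1,"roll":0,"grip":0.9}]' >/dev/null
python3 -m jog '[{"x":-0.06,"y":0.742,"z":0,"roll":0,"grip":0.9},{"x":-0.06,"y":0.742,"z":0,"roll":0,"grip":0.9},{"x":-0.06,"y":0.742,"z":0,"roll":0,"grip":0.9}]' >/dev/null
python3 -m jog '[{"x":-0.06,"y":0.742,"z":0,"roll":0,"grip":0.9},{"x":-0.06,"y":0.742,"z":0,"roll":0,"grip":0.9},{"x":-0.06,"y":0.742,"z":0,"roll":0,"grip":0.9}]' >/dev/null
python3 -m jog '[{"x":-0.06,"y":0.742,"z":0,"roll":0,"grip":0.9},{"x":-0.06,"y":0.742,"z":0,"roll":0,"grip":0.9},{"x":-0.06,"y":0.742,"z":0,"roll":0,"grip":0.9},{"x":-0.06,"y":0.742,"z":0,"roll":0,"grip":0.9},{"x":-0.06,"y":0.742,"z":0,"roll":0,"grip":0.9}]'
python3 -c "
from h import *
where();print(to(0,28,43.5,90))"
```

```text
time_s: 17.95
tcp_pos: [0.5397, 0.0627, 0.1551]
eef_rot: [[-0.989, -0.15, 0.0], [-0.15, 0.989, -0.001], [-0.0, -0.001, -1.0]]
force: [-0.1, -1.1, -1.0]
gripper_width: 0.0265
finger_force: 60.2
t 17.9 jig [ 0.8 26.8] z 155.1 ya 89.6 F [-0.1 -1.1 -1. ] w 26.5 ff 60.2
{'x': np.float64(0.005), 'y': np.float64(0.009), 'z': np.float64(0.744), 'roll': np.float64(-0.002)}
```

```bash

python3 -m jog '[{"x":0.005,"y":0.003,"z":0.3,"roll":-0.002,"grip":0.9},{"x":0.005,"y":0.003,"z":0.55,"roll":-0.002,"grip":0.9},{"x":0.005,"y":0.003,"z":0.7,"roll":-0.002,"grip":0.9},{"x":0.005,"y":0.003,"z":0.74,"roll":-0.002,"grip":0.9},{"x":0.005,"y":0.003,"z":0.74,"roll":-0.002,"grip":0.9}]'
python3 -m jog '[{"x":0,"y":0,"z":0.005,"roll":0,"grip":0.55},{"x":0,"y":0,"z":0.005,"roll":0,"grip":0.55},{"x":0,"y":0,"z":0.005,"roll":0,"grip":0.55},{"x":0,"y":0,"z":-0.3,"roll":0,"grip":0.55},{"x":0,"y":0,"z":-0.7,"roll":0,"grip":0.55}]'
python3 -m jog '[{"x":0.5,"y":-0.85,"z":-0.1,"roll":0,"grip":0.3},{"x":0.5,"y":-0.85,"z":-0.1,"roll":0,"grip":0.3},{"x":0.5,"y":-0.85,"z":-0.1,"roll":0,"grip":0.3},{"x":0.5,"y":-0.85,"z":-0.1,"roll":0,"grip":0.3}]' >/dev/null
python3 -m jog '[{"x":0.43,"y":-0.85,"z":0,"roll":0.209,"grip":0.3},{"x":0.43,"y":-0.85,"z":0,"roll":0.209,"grip":0.3},{"x":0.43,"y":-0.85,"z":0,"roll":0.209,"grip":0.3},{"x":0.43,"y":-0.85,"z":0,"roll":0.209,"grip":0.3},{"x":0.43,"y":-0.85,"z":0,"roll":0.209,"grip":0.3}]'
python3 -m jog '[{"x":0,"y":0,"z":0,"roll":0,"grip":0.3}]' > /dev/null
python3 -c "
from h import *
where();s=snap('top','t3.png');whites(s);print(to(-140,-227,27,52.5))"
```

```text
time_s: 18.45
tcp_pos: [0.5386, 0.0625, 0.0439]
eef_rot: [[-0.988, -0.155, -0.001], [-0.155, 0.988, -0.001], [0.001, -0.001, -1.0]]
force: [-0.2, -0.3, 0.3]
gripper_width: 0.0262
finger_force: 60.2
time_s: 18.95
tcp_pos: [0.5376, 0.0642, 0.1394]
eef_rot: [[-0.987, -0.158, -0.003], [-0.158, 0.987, -0.001], [0.003, -0.001, -1.0]]
force: [1.3, -0.2, 1.4]
gripper_width: 0.0386
finger_force: 0.0
time_s: 19.85
tcp_pos: [0.441, -0.2106, 0.1545]
eef_rot: [[-0.875, 0.485, 0.001], [0.485, 0.875, 0.0], [-0.001, 0.001, -1.0]]
force: [0.3, 0.5, -0.0]
gripper_width: 0.0598
finger_force: 0.0
t 19.9 jig [-138.8 -226.6] z 154.3 ya 52.4 F [-1.   0.6  0.1] w 59.6 ff 0.0
white jig [ 0.6 28.6] z 38.9 size [0.101 0.028] len-ang -0.1
white jig [ 0.3 86.2] z 39.4 size [0.101 0.028] len-ang -0.3
white jig [-106.3 -498.3] z 16.3 size [0.05  0.019] len-ang 5.8
white jig [-185.7 -384.1] z 30.2 size [0.06  0.165] len-ang -32.1
{'x': np.float64(0.005), 'y': np.float64(-0.009), 'z': np.float64(0.848), 'roll': np.float64(0.001)}
```

View pics/t3.png

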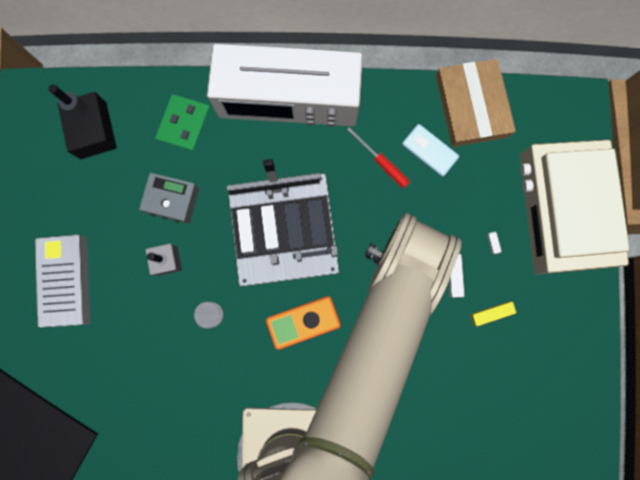

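Two resistors are seated at (245,230) and (270,227). The arm hides resistor C from above, so I check it in the side view.

```bash
python3 - <<'E'
from h import *
s=snap('side'); hsv=cv2.cvtColor(s['color'],cv2.COLOR_BGR2HSV); C=cloud(s)
j=np.dstack([((C[...,:2]-O)@RJ.T)*1000,C[...,2]*1000])
m=(hsv[...,1]<60)&(hsv[...,2]>150)&(j[...,2]>22)&(j[...,2]<34)&(j[...,1]<-130)&(j[...,1]>-330)&(j[...,0]<-40)
q=j[m][:,:2].astype(np.float32); r=cv2.minAreaRect(q); print(len(q),r, q.mean(0))
E
```

```text
361 ((-202.680908203125, -226.80043029785156), (223.1310272216797, 82.7032470703125), 1.667292594909668) [-139.35266 -224.36057]
```

```bash

python3 -m jog '[{"x":0.005,"y":-0.009,"z":0.3,"roll":0,"grip":0.3},{"x":0.005,"y":-0.009,"z":0.6,"roll":0,"grip":0.3},{"x":0.005,"y":-0.009,"z":0.8,"roll":0,"grip":0.3},{"x":0.005,"y":-0.009,"z":0.845,"roll":0,"grip":0.3},{"x":0.005,"y":-0.009,"z":0.845,"roll":0,"grip":0.3}]'
python3 -m jog '[{"x":0,"y":0,"z":0,"roll":0,"grip":0.9},{"x":0,"y":0,"z":0,"roll":0,"grip":0.9},{"x":0,"y":0,"z":0,"roll":0,"grip":0.9},{"x":0,"y":0,"z":0,"roll":0,"grip":0.9},{"x":0,"y":0,"z":0,"roll":0,"grip":0.9}]'
python3 -m jog '[{"x":0,"y":0,"z":-0.2,"roll":0,"grip":0.9},{"x":0,"y":0,"z":-0.5,"roll":0,"grip":0.9},{"x":0,"y":0,"z":-0.85,"roll":-0.209,"grip":0.9},{"x":0,"y":0,"z":-0.85,"roll":-0.209,"grip":0.9},{"x":0,"y":0,"z":-0.85,"roll":-0.209,"grip":0.9}]'
python3 -m jog '[{"x":0,"y":0,"z":0,"roll":-0.065,"grip":0.9},{"x":0,"y":0,"z":0,"roll":-0.065,"grip":0.9},{"x":0,"y":0,"z":0,"roll":-0.065,"grip":0.9}]'
python3 -c "
from h import *
where();print(to(0,-28.5,130,90)); whites(snap('top'))"
```

```text
time_s: 20.55
tcp_pos: [0.4396, -0.21, 0.027]
eef_rot: [[-0.879, 0.476, -0.002], [0.476, 0.879, -0.0], [0.001, -0.001, -1.0]]
force: [0.3, 0.8, 1.6]
gripper_width: 0.06
finger_force: 0.0
time_s: 21.05
tcp_pos: [0.4412, -0.2104, 0.0289]
eef_rot: [[-0.879, 0.477, 0.003], [0.477, 0.879, 0.0], [-0.003, 0.002, -1.0]]
force: [-2.7, 1.2, 10.8]
gripper_width: 0.0264
finger_force: 59.2
time_s: 21.55
tcp_pos: [0.4412, -0.2103, 0.1573]
eef_rot: [[-0.999, 0.041, 0.005], [0.041, 0.999, 0.001], [-0.005, 0.001, -1.0]]
force: [0.9, 0.8, -2.5]
gripper_width: 0.0262
finger_force: 60.6
time_s: 21.85
tcp_pos: [0.44, -0.2102, 0.1554]
eef_rot: [[-0.988, -0.157, 0.001], [-0.157, 0.988, 0.0], [-0.001, 0.0, -1.0]]
force: [-0.5, -0.2, -1.1]
gripper_width: 0.0259
finger_force: 60.5
t 21.9 jig [-140.4 -227.2] z 155.4 ya 90.0 F [-0.5 -0.2 -1.1] w 25.9 ff 60.5
{'x': np.float64(-0.936), 'y': np.float64(1.325), 'z': np.float64(0.171), 'roll': np.float64(0.0)}
white jig [ 0.6 28.6] z 39.0 size [0.101 0.028] len-ang 0.1
white jig [ 0.4 86.3] z 39.2 size [0.101 0.028] len-ang -0.7
white jig [-106.3 -498.2] z 16.4 size [0.05  0.019] len-ang 5.8
white jig [-186.6 -385.3] z 30.5 size [0.057 0.163] len-ang -32.1
```

```bash

python3 -m jog '[{"x":-0.47,"y":0.66,"z":0,"roll":0,"grip":0.9},{"x":-0.47,"y":0.66,"z":0,"roll":0,"grip":0.9},{"x":-0.47,"y":0.66,"z":0,"roll":0,"grip":0.9},{"x":-0.47,"y":0.66,"z":0,"roll":0,"grip":0.9}]' >/dev/null
python3 -m jog '[{"x":-0.466,"y":0.66,"z":0,"roll":0,"grip":0.9},{"x":-0.466,"y":0.66,"z":0,"roll":0,"grip":0.9},{"x":-0.466,"y":0.66,"z":0,"roll":0,"grip":0.9},{"x":-0.466,"y":0.66,"z":0,"roll":0,"grip":0.9},{"x":-0.466,"y":0.66,"z":0,"roll":0,"grip":0.9}]' >/dev/null
python3 -m jog '[{"x":0,"y":0,"z":0,"roll":0,"grip":0.9}]'
python3 -c "
from h import *
where();print(to(0,-28.5,43,90))"
```

```text
time_s: 22.9
tcp_pos: [0.5473, 0.0053, 0.1548]
eef_rot: [[-0.988, -0.153, -0.0], [-0.153, 0.988, -0.0], [0.0, -0.0, -1.0]]
force: [-0.4, 0.3, -1.4]
gripper_width: 0.0265
finger_force: 60.5
t 22.9 jig [ -0.7 -31.1] z 154.8 ya 89.8 F [-0.4  0.3 -1.4] w 26.5 ff 60.5
{'x': np.float64(-0.005), 'y': np.float64(0.018), 'z': np.float64(0.745), 'roll': np.float64(-0.001)}
```

```bash

python3 -m jog '[{"x":-0.005,"y":0.018,"z":0.3,"roll":-0.001,"grip":0.9},{"x":-0.005,"y":0.018,"z":0.55,"roll":-0.001,"grip":0.9},{"x":-0.005,"y":0.018,"z":0.7,"roll":-0.001,"grip":0.9},{"x":-0.005,"y":0.018,"z":0.74,"roll":-0.001,"grip":0.9},{"x":-0.005,"y":0.018,"z":0.74,"roll":-0.001,"grip":0.9}]'
python3 -m jog '[{"x":0,"y":0,"z":0.005,"roll":0,"grip":0.55},{"x":0,"y":0,"z":0.005,"roll":0,"grip":0.55},{"x":0,"y":0,"z":0.005,"roll":0,"grip":0.55},{"x":0,"y":0,"z":-0.3,"roll":0,"grip":0.55},{"x":0,"y":0,"z":-0.7,"roll":0,"grip":0.55}]'
python3 -m jog '[{"x":0.38,"y":-0.806,"z":-0.1,"roll":0,"grip":0.3},{"x":0.38,"y":-0.806,"z":-0.1,"roll":0,"grip":0.3},{"x":0.38,"y":-0.806,"z":-0.1,"roll":0,"grip":0.3},{"x":0.38,"y":-0.806,"z":-0.1,"roll":0,"grip":0.3}]' >/dev/null
python3 -m jog '[{"x":0.38,"y":-0.806,"z":0,"roll":0,"grip":0.3},{"x":0.38,"y":-0.806,"z":0,"roll":0,"grip":0.3},{"x":0.38,"y":-0.806,"z":0,"roll":0,"grip":0.3}]' >/dev/null
python3 -c "
from h import *
whites(snap('top'))"
python3 -m jog '[{"x":0.38,"y":-0.806,"z":0,"roll":0.034,"grip":0.3},{"x":0.38,"y":-0.806,"z":0,"roll":0.034,"grip":0.3},{"x":0.38,"y":-0.806,"z":0,"roll":0.034,"grip":0.3},{"x":0.38,"y":-0.806,"z":0,"roll":0.034,"grip":0.3},{"x":0.38,"y":-0.806,"z":0,"roll":0.034,"grip":0.3}]' >/dev/null
python3 -m jog '[{"x":0,"y":0,"z":0,"roll":0,"grip":0.3}]'
python3 -c "
from h import *
where();print(to(-170.7,-391,27,84));whites(snap('top'))"
```

```text
time_s: 23.4
tcp_pos: [0.5476, 0.0089, 0.0436]
eef_rot: [[-0.988, -0.157, -0.001], [-0.157, 0.988, -0.001], [0.001, -0.0, -1.0]]
force: [-1.5, -0.5, -1.5]
gripper_width: 0.0264
finger_force: 60.5
time_s: 23.9
tcp_pos: [0.547, 0.0099, 0.1392]
eef_rot: [[-0.987, -0.159, -0.003], [-0.159, 0.987, -0.001], [0.003, -0.001, -1.0]]
force: [1.3, -0.4, 1.3]
gripper_width: 0.0385
finger_force: 0.0
white jig [  0.8 -25.9] z 39.0 size [0.101 0.028] len-ang 0.1
white jig [ 0.6 28.6] z 39.0 size [0.101 0.028] len-ang 0.0
white jig [ 0.3 86.3] z 39.2 size [0.101 0.028] len-ang -0.4
white jig [-106.3 -498.3] z 16.1 size [0.05  0.019] len-ang 5.8
time_s: 25.25
tcp_pos: [0.438, -0.3736, 0.1536]
eef_rot: [[-0.998, -0.055, 0.0], [-0.055, 0.998, 0.001], [-0.0, 0.001, -1.0]]
force: [0.6, -0.0, 0.5]
gripper_width: 0.0597
finger_force: 0.0
t 25.2 jig [-168.  -388.3] z 153.6 ya 84.1 F [ 0.6 -0.   0.5] w 59.7 ff 0.0
{'x': np.float64(0.017), 'y': np.float64(-0.02), 'z': np.float64(0.844), 'roll': np.float64(0.001)}
white jig [  0.8 -25.9] z 39.1 size [0.101 0.028] len-ang 0.1
white jig [ 0.6 28.6] z 39.2 size [0.101 0.028] len-ang -0.1
white jig [ 0.3 86.2] z 39.3 size [0.101 0.028] len-ang -0.3
```

```bash
python3 - <<'E'
from h import *
s=snap('side'); hsv=cv2.cvtColor(s['color'],cv2.COLOR_BGR2HSV); C=cloud(s)
j=np.dstack([((C[...,:2]-O)@RJ.T)*1000,C[...,2]*1000])
m=(hsv[...,1]<60)&(hsv[...,2]>150)&(j[...,2]>20)&(j[...,2]<36)&(j[...,1]<-340)&(j[...,1]>-450)&(j[...,0]<-90)&(j[...,0]>-250)
q=j[m]; print(len(q),q.mean(0),np.percentile(q,[3,97],axis=0))
E
python3 -m jog '[{"x":0.017,"y":-0.02,"z":0.3,"roll":0,"grip":0.3},{"x":0.017,"y":-0.02,"z":0.4,"roll":0,"grip":0.3},{"x":0.017,"y":-0.02,"z":0.4,"roll":0,"grip":0.3}]'
```

```text
312 [-168.33292191 -387.05830079   26.63582434] [[-214.76983651 -404.57811571   20.67331931]
 [-121.65097722 -372.58536238   31.02982643]]
time_s: 25.65
tcp_pos: [0.4337, -0.3765, 0.0917]
eef_rot: [[-0.999, -0.054, -0.004], [-0.054, 0.999, 0.003], [0.004, 0.003, -1.0]]
force: [-0.0, -0.2, -0.6]
gripper_width: 0.0598
finger_force: 0.0
```

```bash

python3 -m jog '[{"x":0,"y":0,"z":0.25,"roll":0,"grip":0.3},{"x":0,"y":0,"z":0.44,"roll":0,"grip":0.3},{"x":0,"y":0,"z":0.44,"roll":0,"grip":0.3}]'
python3 -m jog '[{"x":0,"y":0,"z":0,"roll":0,"grip":0.9},{"x":0,"y":0,"z":0,"roll":0,"grip":0.9},{"x":0,"y":0,"z":0,"roll":0,"grip":0.9},{"x":0,"y":0,"z":0,"roll":0,"grip":0.9},{"x":0,"y":0,"z":0,"roll":0,"grip":0.9}]'
python3 -m jog '[{"x":0,"y":0,"z":-0.2,"roll":0,"grip":0.9},{"x":0,"y":0,"z":-0.5,"roll":0,"grip":0.9},{"x":0,"y":0,"z":-0.85,"roll":-0.034,"grip":0.9},{"x":0,"y":0,"z":-0.85,"roll":-0.034,"grip":0.9},{"x":0,"y":0,"z":-0.85,"roll":-0.034,"grip":0.9}]'
python3 -c "
from h import *
where();print(to(0,-85,150,90))"
```

```text
time_s: 25.95
tcp_pos: [0.4336, -0.3768, 0.0259]
eef_rot: [[-0.999, -0.054, -0.004], [-0.054, 0.999, 0.003], [0.003, 0.003, -1.0]]
force: [-0.6, 0.1, 0.1]
gripper_width: 0.0598
finger_force: 0.0
time_s: 26.45
tcp_pos: [0.4357, -0.3792, 0.0301]
eef_rot: [[-0.999, -0.053, 0.003], [-0.053, 0.999, -0.002], [-0.003, -0.002, -1.0]]
force: [-0.5, 1.6, 7.4]
gripper_width: 0.0264
finger_force: 59.5
time_s: 26.95
tcp_pos: [0.4353, -0.3788, 0.1574]
eef_rot: [[-0.987, -0.158, 0.004], [-0.158, 0.987, -0.001], [-0.004, -0.002, -1.0]]
force: [-0.0, 0.4, -2.6]
gripper_width: 0.0264
finger_force: 60.2
t 26.9 jig [-171.4 -393.1] z 157.4 ya 90.1 F [-0.   0.4 -2.6] w 26.4 ff 60.2
{'x': np.float64(-1.146), 'y': np.float64(2.051), 'z': np.float64(0.05), 'roll': np.float64(0.001)}
```

```bash

python3 -m jog '[{"x":-0.38,"y":0.684,"z":0,"roll":0,"grip":0.9},{"x":-0.38,"y":0.684,"z":0,"roll":0,"grip":0.9},{"x":-0.38,"y":0.684,"z":0,"roll":0,"grip":0.9},{"x":-0.38,"y":0.684,"z":0,"roll":0,"grip":0.9}]' >/dev/null
python3 -m jog '[{"x":-0.38,"y":0.684,"z":0,"roll":0,"grip":0.9},{"x":-0.38,"y":0.684,"z":0,"roll":0,"grip":0.9},{"x":-0.38,"y":0.684,"z":0,"roll":0,"grip":0.9},{"x":-0.38,"y":0.684,"z":0,"roll":0,"grip":0.9}]' >/dev/null
python3 -m jog '[{"x":-0.38,"y":0.684,"z":0,"roll":0,"grip":0.9},{"x":-0.38,"y":0.684,"z":0,"roll":0,"grip":0.9},{"x":-0.38,"y":0.684,"z":0,"roll":0,"grip":0.9},{"x":-0.38,"y":0.684,"z":0,"roll":0,"grip":0.9},{"x":-0.38,"y":0.684,"z":0,"roll":0,"grip":0.9}]' >/dev/null
python3 -m jog '[{"x":0,"y":0,"z":0,"roll":0,"grip":0.9}]'
python3 -c "
from h import *
where();print(to(0,-85,43.5,90))"
```

```text
time_s: 28.35
tcp_pos: [0.5537, -0.0498, 0.1549]
eef_rot: [[-0.988, -0.156, -0.001], [-0.156, 0.988, -0.001], [0.001, -0.001, -1.0]]
force: [0.1, 0.1, -2.2]
gripper_width: 0.0263
finger_force: 60.3
t 28.4 jig [ -3.  -86.6] z 154.9 ya 89.9 F [ 0.1  0.1 -2.2] w 26.3 ff 60.3
{'x': np.float64(-0.02), 'y': np.float64(0.011), 'z': np.float64(0.742), 'roll': np.float64(-0.0)}
```

```bash

python3 -m jog '[{"x":-0.02,"y":0.011,"z":0.3,"roll":0,"grip":0.9},{"x":-0.02,"y":0.011,"z":0.55,"roll":0,"grip":0.9},{"x":-0.02,"y":0.011,"z":0.7,"roll":0,"grip":0.9},{"x":-0.02,"y":0.011,"z":0.74,"roll":0,"grip":0.9},{"x":-0.02,"y":0.011,"z":0.74,"roll":0,"grip":0.9}]'
python3 -m jog '[{"x":0,"y":0,"z":0.005,"roll":0,"grip":0.55},{"x":0,"y":0,"z":0.005,"roll":0,"grip":0.55},{"x":0,"y":0,"z":0.005,"roll":0,"grip":0.55},{"x":0,"y":0,"z":-0.3,"roll":0,"grip":0.55},{"x":0,"y":0,"z":-0.7,"roll":0,"grip":0.55}]'
python3 -m jog '[{"x":0.2,"y":-0.5,"z":-1,"roll":0,"grip":0.4},{"x":0.2,"y":-0.5,"z":-1,"roll":0,"grip":0.4},{"x":0.2,"y":-0.5,"z":-1,"roll":0,"grip":0.4},{"x":0.2,"y":-0.5,"z":-1,"roll":0,"grip":0.4},{"x":0.2,"y":-0.5,"z":-1,"roll":0,"grip":0.4}]'
python3 - <<'E'
from h import *
where();s=snap('top','t4.png');C=cloud(s);whites(s,C)
j=np.dstack([((C[...,:2]-O)@RJ.T)*1000,C[...,2]*1000])
q=j[(abs(j[...,0]-100)<70)&(abs(j[...,1])<25)&(j[...,2]>180)&(j[...,2]<290)];print('arm',len(q),q.mean(0),q.min(0),q.max(0))
print(to(115,0,315))
E
```

```text
time_s: 28.85
tcp_pos: [0.5563, -0.0468, 0.0441]
eef_rot: [[-0.988, -0.157, -0.002], [-0.157, 0.988, -0.0], [0.002, -0.0, -1.0]]
force: [0.4, 0.0, -1.5]
gripper_width: 0.0263
finger_force: 60.3
time_s: 29.35
tcp_pos: [0.556, -0.0452, 0.1395]
eef_rot: [[-0.987, -0.159, -0.003], [-0.159, 0.987, -0.001], [0.003, -0.0, -1.0]]
force: [0.6, 1.1, 0.6]
gripper_width: 0.0382
finger_force: 0.0
time_s: 29.85
tcp_pos: [0.5401, -0.1265, 0.2929]
eef_rot: [[-0.988, -0.156, 0.006], [-0.156, 0.988, -0.0], [-0.006, -0.001, -1.0]]
force: [-0.3, -0.8, -0.2]
gripper_width: 0.0513
finger_force: 0.0
t 29.9 jig [ -28.4 -160.2] z 292.9 ya 90.0 F [-0.3 -0.8 -0.2] w 51.3 ff 0.0
white jig [-58.1 -99.9] z 672.8 size [0.008 0.069] len-ang -21.8
white jig [ -80.3 -184.6] z 672.1 size [0.008 0.091] len-ang -21.8
white jig [  0.2 -82.2] z 39.2 size [0.101 0.028] len-ang 0.4
white jig [  0.8 -25.9] z 39.0 size [0.101 0.028] len-ang 0.1
white jig [ 0.6 28.6] z 39.1 size [0.101 0.028] len-ang 0.0
white jig [ 0.3 86.3] z 39.1 size [0.101 0.028] len-ang -0.3
white jig [-106.3 -498.2] z 16.7 size [0.05  0.019] len-ang 5.8
arm 183 [ 88.94678702  -0.7028272  239.66000385] [ 82.11950711 -10.17112066 181.28631505] [101.48644016   9.18194861 271.39642454]
{'x': np.float64(-0.959), 'y': np.float64(1.055), 'z': np.float64(-0.16), 'roll': np.float64(0.0)}
```

View pics/t4.png

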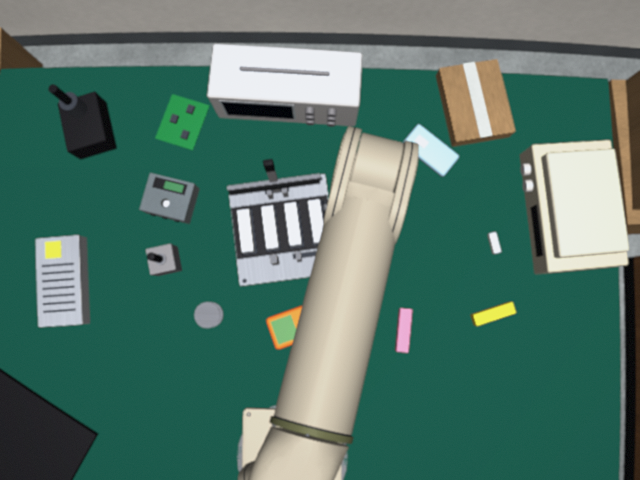

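All four resistors are seated at z ≈ 39, at (245,230), (269,227), (292,224) and (315,221). I measure the clamp's lean before gripping it.

```bash
python3 - <<'E'
from h import *
for n in('top','side'):
    s=snap(n);C=cloud(s); j=np.dstack([((C[...,:2]-O)@RJ.T)*1000,C[...,2]*1000])
    for z in range(110,275,20):
        q=j[(abs(j[...,0]-100)<50)&(abs(j[...,1])<14)&(abs(j[...,2]-z)<10)]
        if len(q): print(n,z,len(q),q.mean(0).round(1),q[:,0].min().round(1),q[:,0].max().round(1))
E
```

```text
top 130 17 [ 70.2   0.5 135.6] 68.0 86.4
top 150 100 [ 76.7  -0.3 146.5] 68.6 88.9
top 170 25 [ 83.   -1.2 169.4] 81.2 89.7
top 190 24 [ 84.5  -1.3 189.3] 83.0 89.5
top 210 23 [ 8.540e+01 -2.000e-01  2.083e+02] 83.9 87.2
top 230 27 [ 86.4  -1.1 231.2] 84.9 94.2
top 250 34 [ 87.3  -1.  250.6] 84.5 94.9
top 270 72 [ 93.6  -0.3 265.8] 86.3 102.1
side 130 11 [ 80.7   6.6 136.8] 70.6 93.7
side 150 118 [ 82.3   2.9 148.2] 70.5 94.9
side 170 57 [ 90.    6.  170.3] 85.1 96.9
side 190 61 [ 91.6   5.8 190.6] 87.0 97.8
side 210 57 [ 93.3   6.3 210.2] 88.1 99.7
side 230 72 [ 94.6   7.1 230.5] 88.2 102.4
side 250 89 [ 96.    6.9 249.7] 89.1 104.5
side 270 64 [ 97.3   3.  265.5] 91.0 104.0
```

```bash

python3 -m jog '[{"x":0,"y":0,"z":-0.15,"roll":0,"grip":0.4},{"x":-0.5,"y":0.5,"z":-0.15,"roll":0,"grip":0.4},{"x":-0.823,"y":0.95,"z":-0.15,"roll":0,"grip":0.4},{"x":-0.823,"y":0.95,"z":-0.15,"roll":0,"grip":0.4},{"x":-0.823,"y":0.95,"z":-0.15,"roll":0,"grip":0.4}]' >/dev/null
python3 -m jog '[{"x":0,"y":0.11,"z":0,"roll":0,"grip":0.4},{"x":0,"y":0.11,"z":0,"roll":0,"grip":0.4},{"x":0,"y":0.11,"z":0,"roll":0,"grip":0.4}]'
python3 -c "
from h import *
where();print(to(95.5,-1,246))"
```

```text
time_s: 30.8
tcp_pos: [0.6354, 0.052, 0.3109]
eef_rot: [[-0.987, -0.159, -0.001], [-0.159, 0.987, -0.001], [0.001, -0.001, -1.0]]
force: [-0.1, -1.1, 0.1]
gripper_width: 0.0514
finger_force: 0.0
t 30.8 jig [93.6  1.2] z 310.9 ya 90.1 F [-0.1 -1.1  0.1] w 51.4 ff 0.0
{'x': np.float64(-0.013), 'y': np.float64(-0.014), 'z': np.float64(0.432), 'roll': np.float64(0.001)}
```

```bash

python3 -m jog '[{"x":-0.013,"y":-0.014,"z":0.2,"roll":0,"grip":0.4},{"x":-0.013,"y":-0.014,"z":0.43,"roll":0,"grip":0.4},{"x":-0.013,"y":-0.014,"z":0.43,"roll":0,"grip":0.4},{"x":-0.013,"y":-0.014,"z":0.43,"roll":0,"grip":0.9}]'
python3 -m jog '[{"x":0,"y":0,"z":0,"roll":0,"grip":0.9},{"x":0,"y":0,"z":0,"roll":0,"grip":0.9},{"x":0,"y":0,"z":0,"roll":0,"grip":0.9},{"x":0,"y":0,"z":0,"roll":0,"grip":0.9}]'
python3 -m jog '[{"x":0.195,"y":0,"z":0,"roll":0,"grip":0.9},{"x":0.386,"y":0,"z":0.027,"roll":0,"grip":0.9},{"x":0.571,"y":0,"z":0.084,"roll":0,"grip":0.9},{"x":0.745,"y":0,"z":0.167,"roll":0,"grip":0.9}]'
python3 -c "
from h import *
where()"
```

```text
time_s: 31.2
tcp_pos: [0.6379, 0.0496, 0.2479]
eef_rot: [[-0.988, -0.157, -0.0], [-0.157, 0.988, -0.0], [0.0, -0.0, -1.0]]
force: [-0.2, -0.1, 1.5]
gripper_width: 0.0379
finger_force: 0.0
time_s: 31.6
tcp_pos: [0.6393, 0.0497, 0.2496]
eef_rot: [[-0.987, -0.158, 0.004], [-0.158, 0.987, -0.0], [-0.004, -0.001, -1.0]]
force: [1.1, -3.9, 7.0]
gripper_width: 0.0189
finger_force: 60.2
time_s: 32.0
tcp_pos: [0.5292, 0.0326, 0.2253]
eef_rot: [[-0.987, -0.158, 0.007], [-0.158, 0.987, 0.002], [-0.007, 0.001, -1.0]]
force: [1.1, -2.4, 6.5]
gripper_width: 0.0189
finger_force: 63.4
t 32.0 jig [-14.3  -1.4] z 225.3 ya 90.1 F [ 1.1 -2.4  6.5] w 18.9 ff 63.4
```

```bash

python3 -m jog '[{"x":0.16,"y":0,"z":0.109,"roll":0,"grip":0.9},{"x":0.303,"y":0,"z":0.239,"roll":0,"grip":0.9},{"x":0.423,"y":0,"z":0.391,"roll":0,"grip":0.9},{"x":0.52,"y":0,"z":0.558,"roll":0,"grip":0.9},{"x":0.591,"y":0,"z":0.738,"roll":0,"grip":0.9}]'
python3 -m jog '[{"x":0.02,"y":0,"z":0.063,"roll":0,"grip":0.9},{"x":0.031,"y":0,"z":0.125,"roll":0,"grip":0.9},{"x":0.043,"y":0,"z":0.19,"roll":0,"grip":0.9},{"x":0.051,"y":0,"z":0.253,"roll":0,"grip":0.9},{"x":0.054,"y":0,"z":0.3,"roll":0,"grip":0.9}]'
python3 -c "
from h import *
where()"
```

```text
time_s: 32.5
tcp_pos: [0.44, 0.0187, 0.112]
eef_rot: [[-0.987, -0.158, 0.002], [-0.158, 0.987, 0.002], [-0.002, 0.001, -1.0]]
force: [2.1, -1.8, 2.4]
gripper_width: 0.019
finger_force: 59.8
time_s: 33.0
tcp_pos: [0.4317, 0.0174, 0.0663]
eef_rot: [[-0.987, -0.158, -0.002], [-0.158, 0.987, -0.0], [0.002, 0.0, -1.0]]
force: [-6.7, -2.7, 1.8]
gripper_width: 0.0188
finger_force: 58.8
t 33.0 jig [-112.9   -1.1] z 66.3 ya 90.1 F [-6.7 -2.7  1.8] w 18.8 ff 58.8
```

```bash

python3 -m jog '[{"x":0.003,"y":0,"z":0.03,"roll":0,"grip":0.9},{"x":0.003,"y":0,"z":0.06,"roll":0,"grip":0.9},{"x":0.003,"y":0,"z":0.075,"roll":0,"grip":0.9},{"x":0.003,"y":0,"z":0.075,"roll":0,"grip":0.9}]'
python3 -m jog '[{"x":0.003,"y":0,"z":0,"roll":0,"grip":0.45},{"x":0.003,"y":0,"z":0,"roll":0,"grip":0.45},{"x":0.003,"y":0,"z":0,"roll":0,"grip":0.45},{"x":0.003,"y":0,"z":-0.2,"roll":0,"grip":0.45},{"x":0.003,"y":0,"z":-0.5,"roll":0,"grip":0.45}]'
python3 -m jog '[{"x":-0.22,"y":-0.66,"z":-0.3,"roll":0,"grip":0.45},{"x":-0.22,"y":-0.66,"z":-0.3,"roll":0,"grip":0.45},{"x":-0.22,"y":-0.66,"z":-0.3,"roll":0,"grip":0.45},{"x":-0.22,"y":-0.66,"z":-0.3,"roll":0,"grip":0.45},{"x":-0.22,"y":-0.66,"z":-0.3,"roll":0,"grip":0.45}]'
python3 - <<'E'
from h import *
where();s=snap('side','s5.png');C=cloud(s);j=np.dstack([((C[...,:2]-O)@RJ.T)*1000,C[...,2]*1000])
for x in range(-120,60,20):
    q=j[(abs(j[...,0]-x)<8)&(abs(j[...,1])<7)&(j[...,2]>45)&(j[...,2]<90)]
    if len(q): print(x,len(q),np.median(q[:,2]).round(1))
print(to(-77,-99,102))
E
```

```text
time_s: 33.4
tcp_pos: [0.4315, 0.0174, 0.0553]
eef_rot: [[-0.987, -0.158, -0.002], [-0.158, 0.987, -0.0], [0.002, 0.0, -1.0]]
force: [-6.5, -3.0, 2.8]
gripper_width: 0.019
finger_force: 58.6
time_s: 33.9
tcp_pos: [0.4302, 0.0174, 0.1297]
eef_rot: [[-0.987, -0.159, -0.004], [-0.159, 0.987, -0.002], [0.004, -0.001, -1.0]]
force: [1.4, -0.1, -0.1]
gripper_width: 0.0465
finger_force: 0.0
time_s: 34.4
tcp_pos: [0.4796, -0.0742, 0.1748]
eef_rot: [[-0.987, -0.159, -0.001], [-0.159, 0.987, 0.0], [0.001, 0.0, -1.0]]
force: [1.3, 1.4, -0.0]
gripper_width: 0.0468
finger_force: 0.0
t 34.4 jig [-80.  -99.1] z 174.8 ya 90.2 F [ 1.3  1.4 -0. ] w 46.8 ff 0.0
-120 36 63.6
-100 45 63.6
-80 8 63.8
-60 39 61.9
-40 42 61.6
-20 49 61.9
0 39 62.3
20 45 61.9
40 49 61.2
{'x': np.float64(-0.022), 'y': np.float64(-0.004), 'z': np.float64(0.483), 'roll': np.float64(0.001)}
```

View pics/s5.png

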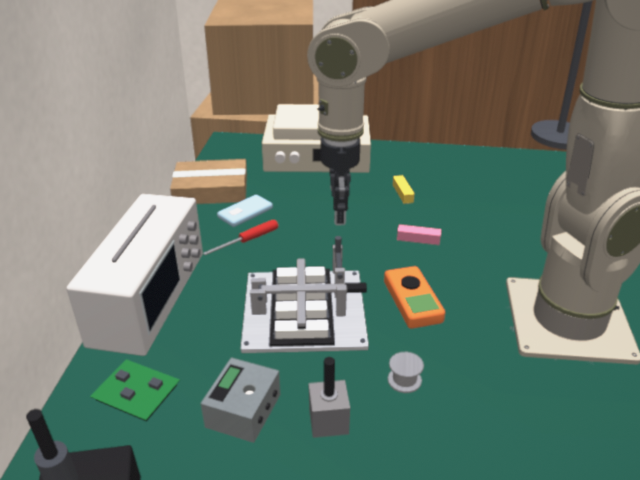

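The clamp is level on the resistors at (302,295), and the gripper is above the drawn knob at (338,255). Next I slide the bolt home.

```bash

python3 -m jog '[{"x":-0.022,"y":-0.004,"z":0.25,"roll":0,"grip":0.45},{"x":-0.022,"y":-0.004,"z":0.47,"roll":0,"grip":0.45},{"x":-0.022,"y":-0.004,"z":0.47,"roll":0,"grip":0.45},{"x":-0.022,"y":-0.004,"z":0.47,"roll":0,"grip":0.9}]' >/dev/null
python3 -m jog '[{"x":0,"y":0,"z":0,"roll":0,"grip":0.9},{"x":0,"y":0,"z":0,"roll":0,"grip":0.9},{"x":0,"y":0,"z":0,"roll":0,"grip":0.9},{"x":0,"y":0,"z":0,"roll":0,"grip":0.9},{"x":0,"y":0,"z":0,"roll":0,"grip":0.9}]'
python3 -m jog '[{"x":0,"y":0.08,"z":0,"roll":0,"grip":0.9},{"x":0,"y":0.16,"z":0,"roll":0,"grip":0.9},{"x":0,"y":0.24,"z":0,"roll":0,"grip":0.9},{"x":0,"y":0.32,"z":0,"roll":0,"grip":0.9},{"x":0,"y":0.32,"z":0,"roll":0,"grip":0.9}]'
python3 -c "
from h import *
where();print(to(-77,-44,102))"
```

```text
time_s: 35.35
tcp_pos: [0.4841, -0.0746, 0.1063]
eef_rot: [[-0.987, -0.159, 0.002], [-0.159, 0.987, 0.001], [-0.003, 0.001, -1.0]]
force: [-1.4, 1.1, 7.2]
gripper_width: 0.0119
finger_force: 58.6
time_s: 35.85
tcp_pos: [0.4766, -0.0259, 0.1063]
eef_rot: [[-0.987, -0.161, 0.003], [-0.161, 0.987, 0.002], [-0.003, 0.001, -1.0]]
force: [-1.8, 2.4, 6.0]
gripper_width: 0.0114
finger_force: 59.0
t 35.9 jig [-75.4 -50.9] z 106.3 ya 90.2 F [-1.8  2.4  6. ] w 11.4 ff 59.0
{'x': np.float64(0.01), 'y': np.float64(0.046), 'z': np.float64(0.029), 'roll': np.float64(0.001)}
```

```bash

python3 -m jog '[{"x":0,"y":0.03,"z":0,"roll":0,"grip":0.9},{"x":0,"y":0.045,"z":0,"roll":0,"grip":0.9},{"x":0,"y":0.045,"z":0,"roll":0,"grip":0.9}]'
python3 -m jog '[{"x":0,"y":0.015,"z":0,"roll":0,"grip":0.9},{"x":0,"y":0.015,"z":0,"roll":0,"grip":0.9},{"x":0,"y":0.015,"z":0,"roll":0,"grip":0.9}]'
python3 -c "
from h import *
where()"
```

```text
time_s: 36.15
tcp_pos: [0.4758, -0.0212, 0.1063]
eef_rot: [[-0.987, -0.159, 0.003], [-0.159, 0.987, 0.0], [-0.003, -0.0, -1.0]]
force: [-0.6, -2.3, 5.5]
gripper_width: 0.0111
finger_force: 59.1
time_s: 36.45
tcp_pos: [0.4758, -0.0211, 0.1063]
eef_rot: [[-0.988, -0.157, 0.004], [-0.157, 0.988, -0.002], [-0.004, -0.003, -1.0]]
force: [2.0, -10.6, 5.3]
gripper_width: 0.0117
finger_force: 59.1
t 36.5 jig [-75.5 -46.1] z 106.3 ya 90.0 F [  2.  -10.6   5.3] w 11.7 ff 59.1
```

```bash

python3 -m jog '[{"x":0,"y":-0.015,"z":0,"roll":0,"grip":0.45},{"x":0,"y":-0.015,"z":0,"roll":0,"grip":0.45},{"x":0,"y":-0.015,"z":0,"roll":0,"grip":0.45},{"x":0,"y":-0.015,"z":-0.3,"roll":0,"grip":0.45},{"x":0,"y":-0.015,"z":-0.6,"roll":0,"grip":0.45}]' >/dev/null
python3 -m jog '[{"x":-0.11,"y":0.73,"z":-0.16,"roll":0,"grip":0.45},{"x":-0.11,"y":0.73,"z":-0.16,"roll":0,"grip":0.45},{"x":-0.11,"y":0.73,"z":-0.16,"roll":0,"grip":0.45}]' >/dev/null
python3 -m jog '[{"x":-0.11,"y":0.73,"z":0,"roll":0,"grip":0.45},{"x":-0.11,"y":0.73,"z":0,"roll":0,"grip":0.45},{"x":-0.11,"y":0.73,"z":0,"roll":0,"grip":0.45}]' >/dev/null
python3 -m jog '[{"x":0,"y":0.73,"z":0,"roll":0,"grip":0.45},{"x":0,"y":0.73,"z":0,"roll":0,"grip":0.45},{"x":0,"y":0.73,"z":0,"roll":0,"grip":0.45},{"x":0,"y":0.73,"z":0,"roll":0,"grip":0.45}]'
python3 - <<'E'
from h import *
where();s=snap('side');C=cloud(s);j=np.dstack([((C[...,:2]-O)@RJ.T)*1000,C[...,2]*1000])
q=j[(abs(j[...,0]+78)<15)&(j[...,1]>-125)&(j[...,1]<-34)&(j[...,2]>92)&(j[...,2]<118)]; print('knob',len(q),np.median(q,0),q.min(0),q.max(0))
for z in range(80,150,10):
    q=j[(abs(j[...,0]+43)<25)&(abs(j[...,1]-284)<25)&(abs(j[...,2]-z)<5)]
    if len(q): print('sty',z,len(q),q.mean(0).round(1),q[:,0].min().round(1),q[:,0].max().round(1),q[:,1].max().round(1))
print(to(-42.7,284,96))
E
```

```text
time_s: 37.95
tcp_pos: [0.4539, 0.3102, 0.2181]
eef_rot: [[-0.987, -0.163, -0.001], [-0.163, 0.987, -0.001], [0.001, -0.001, -1.0]]
force: [0.5, -0.7, 0.0]
gripper_width: 0.0467
finger_force: 0.0
t 38.0 jig [-45.3 284.6] z 218.1 ya 90.4 F [ 0.5 -0.7  0. ] w 46.7 ff 0.0
  return _methods._mean(a, axis=axis, dtype=dtype,
  ret = um.true_divide(
Traceback (most recent call last):
ValueError: zero-size array to reduction operation minimum which has no identity
```

```bash
python3 - <<'E'
from h import *
s=snap('side','s6.png');C=cloud(s);j=np.dstack([((C[...,:2]-O)@RJ.T)*1000,C[...,2]*1000])
for z in range(80,150,10):
    q=j[(abs(j[...,0]+43)<25)&(abs(j[...,1]-284)<25)&(abs(j[...,2]-z)<5)]
    if len(q): print('sty',z,len(q),q.mean(0).round(1),q[:,0].min().round(1),q[:,0].max().round(1),q[:,1].max().round(1))
s=snap('top');C=cloud(s);j=np.dstack([((C[...,:2]-O)@RJ.T)*1000,C[...,2]*1000])
q=j[(abs(j[...,0]+78)<15)&(j[...,1]>-125)&(j[...,1]<-34)&(j[...,2]>92)&(j[...,2]<118)]; print('knob',len(q),len(q) and (np.median(q,0),q.min(0),q.max(0)))
print(to(-42.7,284,96))
E
```

```text
sty 80 51 [-39.2 290.7  80.2] -48.7 -31.0 300.0
sty 90 51 [-39.6 290.4  90.2] -48.5 -30.9 295.2
sty 100 46 [-39.5 291.4 100.4] -48.3 -30.9 295.1
sty 110 59 [-39.3 291.1 110.2] -48.2 -30.9 295.5
sty 120 48 [-38.9 291.3 120.2] -48.0 -30.9 295.5
sty 130 59 [-39.6 291.5 130.1] -48.0 -30.9 294.9
sty 140 107 [-39.5 287.4 141.7] -47.9 -30.9 294.6
knob 36 (array([-77.74312234, -45.36943987, 111.23273006]), array([-83.77757396, -51.76972237,  92.27475567]), array([-71.07692055, -38.38207597, 116.08647127]))
{'x': np.float64(-0.01), 'y': np.float64(0.022), 'z': np.float64(0.817), 'roll': np.float64(0.0)}
```

View pics/s6.png

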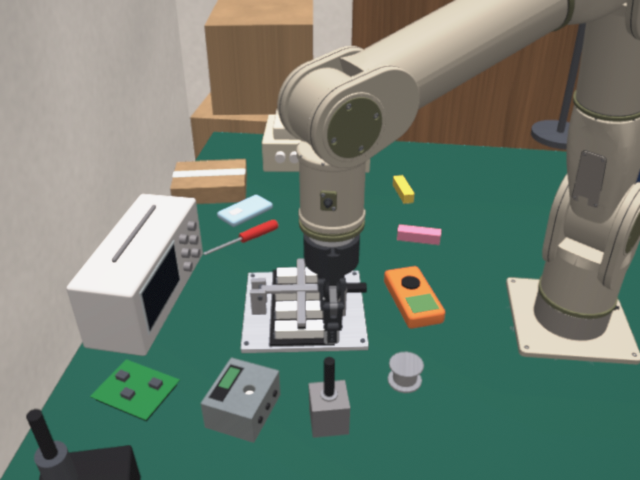

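The knob is home at y = -45, and the stylus stands at (329,378) below the gripper.

```bash

python3 -m jog '[{"x":-0.022,"y":0.005,"z":0.3,"roll":0,"grip":0.45},{"x":-0.022,"y":0.005,"z":0.6,"roll":0,"grip":0.45},{"x":-0.022,"y":0.005,"z":0.8,"roll":0,"grip":0.45},{"x":-0.022,"y":0.005,"z":0.8,"roll":0,"grip":0.45}]'
python3 -c "
from h import *
where();print(to(-41.7,284.7,96))"
python3 -m jog '[{"x":0,"y":0,"z":0,"roll":0,"grip":0.9},{"x":0,"y":0,"z":0,"roll":0,"grip":0.9},{"x":0,"y":0,"z":0,"roll":0,"grip":0.9},{"x":0,"y":0,"z":0,"roll":0,"grip":0.9},{"x":0,"y":0,"z":0,"roll":0,"grip":0.9}]'
python3 -c "
from h import *
where()"
```

```text
time_s: 38.5
tcp_pos: [0.4565, 0.3065, 0.0951]
eef_rot: [[-0.988, -0.157, -0.005], [-0.157, 0.988, -0.005], [0.006, -0.004, -1.0]]
force: [-1.4, 0.9, 0.9]
gripper_width: 0.0469
finger_force: 0.0
t 38.5 jig [-43.3 280.6] z 95.1 ya 90.0 F [-1.4  0.9  0.9] w 46.9 ff 0.0
{'x': np.float64(-0.01), 'y': np.float64(0.028), 'z': np.float64(-0.006), 'roll': np.float64(0.0)}
time_s: 39.0
tcp_pos: [0.4594, 0.3103, 0.1011]
eef_rot: [[-0.987, -0.159, 0.003], [-0.159, 0.987, 0.002], [-0.003, 0.002, -1.0]]
force: [0.7, -1.8, 6.7]
gripper_width: 0.0164
finger_force: 58.4
t 39.0 jig [-39.8 283.8] z 101.1 ya 90.1 F [ 0.7 -1.8  6.7] w 16.4 ff 58.4
```

```bash

python3 -m jog '[{"x":0,"y":0,"z":-0.15,"roll":0,"grip":0.9},{"x":0,"y":0,"z":-0.35,"roll":0,"grip":0.9},{"x":0,"y":0,"z":-0.55,"roll":0,"grip":0.9},{"x":0,"y":0,"z":-0.55,"roll":0,"grip":0.9},{"x":0,"y":0,"z":-0.55,"roll":0,"grip":0.9}]'
python3 - <<'E'
from h import *
where();s=snap('side','s7.png');C=cloud(s);j=np.dstack([((C[...,:2]-O)@RJ.T)*1000,C[...,2]*1000])
for z in range(70,185,8):
    q=j[(abs(j[...,0]+41)<22)&(abs(j[...,1]-285)<22)&(abs(j[...,2]-z)<4)]
    if len(q): print('sty',z,len(q),q.mean(0).round(1),q[:,0].min().round(1),q[:,0].max().round(1),q[:,1].max().round(1))
u,v=proj(s,np.r_[W([-41,285]),.13])[0].astype(int); c=s['color'][max(0,v-110):v+110,u-110:u+110]
cv2.imwrite('pics/s7c.png',cv2.resize(c,None,fx=2.6,fy=2.6,interpolation=cv2.INTER_CUBIC))
print(to(88,262.7,182))
E
```

```text
time_s: 39.5
tcp_pos: [0.4584, 0.3103, 0.1826]
eef_rot: [[-0.987, -0.159, 0.002], [-0.159, 0.987, 0.002], [-0.002, 0.002, -1.0]]
force: [0.4, -0.0, -1.5]
gripper_width: 0.0166
finger_force: 58.5
t 39.5 jig [-40.8 284. ] z 182.6 ya 90.2 F [ 0.4 -0.  -1.5] w 16.6 ff 58.5
sty 70 49 [-42.2 286.4  66.7] -62.7 -20.3 307.0
sty 94 14 [-40.1 288.3  95.1] -43.7 -37.1 291.4
sty 102 15 [-40.8 288.  101.4] -43.6 -37.3 289.6
sty 110 22 [-39.9 287.9 109.9] -43.5 -37.2 291.3
sty 118 15 [-40.8 287.7 117.7] -43.4 -37.1 290.1
sty 126 18 [-39.9 288.  125.8] -43.4 -37.2 290.6
sty 134 14 [-40.4 288.4 132.4] -43.3 -37.1 290.9
sty 142 7 [-35.1 292.5 145.2] -50.5 -27.8 296.5
sty 150 117 [-41.  291.8 150. ] -54.2 -27.8 299.8
sty 158 29 [-41.8 292.3 157. ] -49.3 -33.9 295.4
sty 166 16 [-37.6 299.1 168.3] -48.5 -27.6 301.8
sty 174 34 [-37.1 300.2 174.9] -48.4 -26.7 306.5
sty 182 51 [-37.8 302.9 181.7] -48.3 -27.4 306.9
{'x': np.float64(-0.862), 'y': np.float64(-0.142), 'z': np.float64(-0.003), 'roll': np.float64(0.001)}
```

View pics/s7c.png

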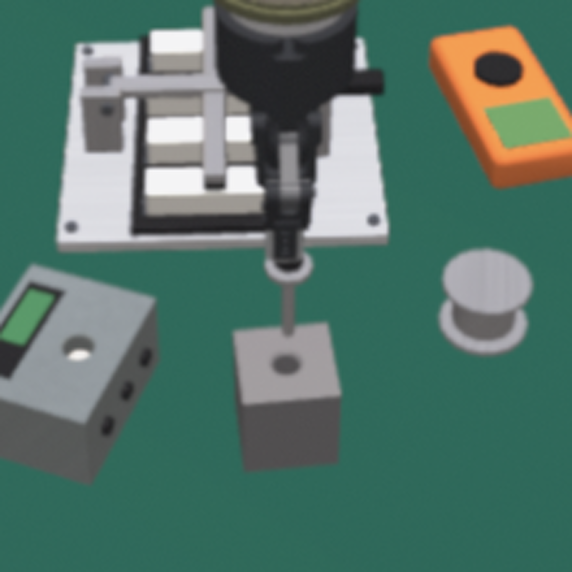

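The stylus hangs upright in the gripper at (288,300), clear of the holder hole at (287,364). The button well is at (78,348). I move over the well.

```bash

python3 -m jog '[{"x":-0.3,"y":-0.05,"z":0,"roll":0,"grip":0.9},{"x":-0.6,"y":-0.1,"z":0,"roll":0,"grip":0.9},{"x":-0.857,"y":-0.151,"z":0,"roll":0,"grip":0.9},{"x":-0.857,"y":-0.151,"z":0,"roll":0,"grip":0.9},{"x":-0.857,"y":-0.151,"z":0,"roll":0,"grip":0.9}]' >/dev/null
python3 -m jog '[{"x":0,"y":0,"z":0,"roll":0,"grip":0.9},{"x":0,"y":0,"z":0,"roll":0,"grip":0.9}]'
python3 - <<'E'
from h import *
where();s=snap('side');C=cloud(s);j=np.dstack([((C[...,:2]-O)@RJ.T)*1000,C[...,2]*1000])
for z in range(94,134,8):
    q=j[(abs(j[...,0]-88)<22)&(abs(j[...,1]-263)<22)&(abs(j[...,2]-z)<4)]
    if len(q): print('sty',z,len(q),q.mean(0).round(1),q[:,0].min().round(1),q[:,0].max().round(1),q[:,1].max().round(1))
u,v=proj(s,np.r_[W([88,262]),.06])[0].astype(int); c=s['color'][v-70:v+70,u-70:u+70]
cv2.imwrite('pics/s8c.png',cv2.resize(c,None,fx=4,fy=4,interpolation=cv2.INTER_CUBIC))
t=snap('top'); print('tip px',proj(s,np.r_[W([88,262]),.092])-[u-70,v-70],'box top z',np.nanmedian(C[v-30:v+30,u-30:u+30,2]))
# well rim circle in side view (tip may hide part): darker-than-top pixels
print(to(87.7,261.3,131.5))
E
```

```text
time_s: 40.25
tcp_pos: [0.5873, 0.3087, 0.1812]
eef_rot: [[-0.987, -0.16, -0.001], [-0.16, 0.987, 0.001], [0.0, 0.001, -1.0]]
force: [0.6, 0.4, -0.4]
gripper_width: 0.0167
finger_force: 58.5
t 40.2 jig [ 86.3 262.2] z 181.2 ya 90.2 F [ 0.6  0.4 -0.4] w 16.7 ff 58.5
sty 94 13 [ 85.  265.   94.4] 81.9 88.6 267.6
sty 102 11 [ 84.7 265.4 100.9] 81.5 88.5 267.8
sty 110 23 [ 84.4 266.4 110. ] 81.3 88.8 269.1
sty 118 17 [ 85.5 266.1 118.3] 82.0 88.5 268.2
sty 126 17 [ 84.1 266.5 126.1] 81.4 87.6 269.0
tip px [[68.6010931  56.90465285]] box top z 0.05845722322298874
{'x': np.float64(-0.007), 'y': np.float64(-0.006), 'z': np.float64(0.334), 'roll': np.float64(0.001)}
```

View pics/s8c.png

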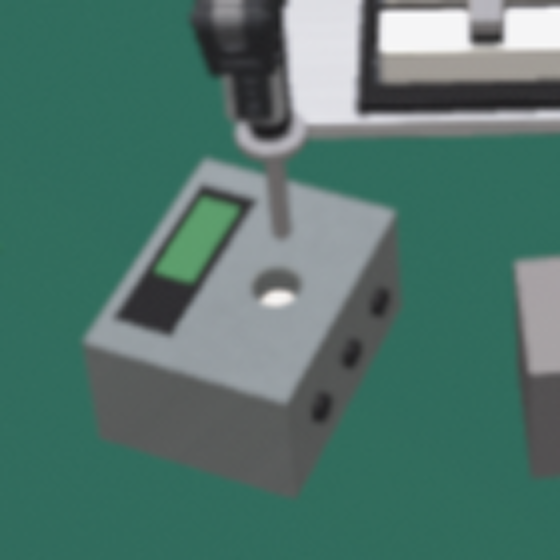

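In the crop the shaft tip is at (282,235) and the well at (276,288). The tip needs about 3 mm more along +x and 1 mm along +y.

```bash

python3 -m jog '[{"x":-0.022,"y":0.006,"z":0,"roll":0,"grip":0.9},{"x":-0.022,"y":0.006,"z":0.1,"roll":0,"grip":0.9},{"x":-0.022,"y":0.006,"z":0.18,"roll":0,"grip":0.9},{"x":-0.022,"y":0.006,"z":0.25,"roll":0,"grip":0.9},{"x":-0.022,"y":0.006,"z":0.25,"roll":0,"grip":0.9}]'
python3 - <<'E'
from h import *
where();print(to(89,262,131.5))
s=snap('side');u,v=proj(s,np.r_[W([88,262]),.06])[0].astype(int); c=s['color'][v-70:v+70,u-70:u+70]
cv2.imwrite('pics/s9c.png',cv2.resize(c,None,fx=4,fy=4,interpolation=cv2.INTER_CUBIC))
E
```

```text
time_s: 40.85
tcp_pos: [0.5904, 0.3089, 0.1409]
eef_rot: [[-0.987, -0.159, -0.003], [-0.159, 0.987, -0.002], [0.004, -0.002, -1.0]]
force: [-0.3, 0.9, -1.0]
gripper_width: 0.0165
finger_force: 58.5
t 40.9 jig [ 89.4 261.9] z 140.9 ya 90.1 F [-0.3  0.9 -1. ] w 16.5 ff 58.5
{'x': np.float64(0.002), 'y': np.float64(0.001), 'z': np.float64(0.063), 'roll': np.float64(0.001)}
```

View pics/s9c.png

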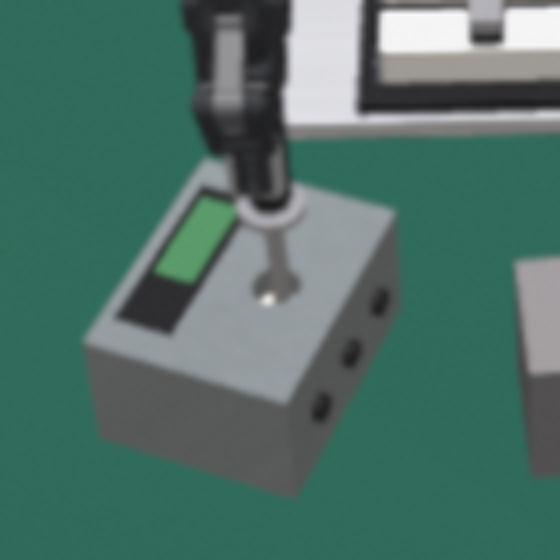

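The tip is in the well at (282,285) with no contact. I press.

```bash

python3 -m jog '[{"x":0,"y":0,"z":0.03,"roll":0,"grip":0.9},{"x":0,"y":0,"z":0.055,"roll":0,"grip":0.9},{"x":0,"y":0,"z":0.065,"roll":0,"grip":0.9},{"x":0,"y":0,"z":0.065,"roll":0,"grip":0.9}]'
python3 -c "
from h import *
where()"
```

```text
time_s: 41.3
tcp_pos: [0.5918, 0.3095, 0.1341]
eef_rot: [[-0.987, -0.159, 0.001], [-0.159, 0.987, 0.0], [-0.001, 0.0, -1.0]]
force: [0.6, -0.1, 1.1]
gripper_width: 0.0167
finger_force: 58.5
t 41.3 jig [ 90.9 262.3] z 134.1 ya 90.1 F [ 0.6 -0.1  1.1] w 16.7 ff 58.5
```

```bash

python3 -m jog '[{"x":0.008,"y":0,"z":0.02,"roll":0,"grip":0.9},{"x":0.008,"y":0,"z":0.03,"roll":0,"grip":0.9},{"x":0.008,"y":0,"z":0.03,"roll":0,"grip":0.9}]'
python3 -m jog '[{"x":0,"y":0,"z":0.02,"roll":0,"grip":0.9},{"x":0,"y":0,"z":0.02,"roll":0,"grip":0.9},{"x":0,"y":0,"z":0.02,"roll":0,"grip":0.9}]'
python3 -c "
from h import *
where()"
```

```text
time_s: 41.6
tcp_pos: [0.5914, 0.3095, 0.131]
eef_rot: [[-0.987, -0.159, 0.003], [-0.159, 0.987, 0.001], [-0.003, 0.001, -1.0]]
force: [0.8, -0.9, 8.8]
gripper_width: 0.0168
finger_force: 59.7
time_s: 41.9
tcp_pos: [0.5923, 0.3097, 0.1307]
eef_rot: [[-0.987, -0.159, 0.005], [-0.159, 0.987, 0.003], [-0.005, 0.002, -1.0]]
force: [-4.6, -2.7, 24.8]
gripper_width: 0.0167
finger_force: 61.4
t 41.9 jig [ 91.4 262.5] z 130.7 ya 90.1 F [-4.6 -2.7 24.8] w 16.7 ff 61.4
```

```bash

python3 -m jog '[{"x":0,"y":0,"z":-0.1,"roll":0,"grip":0.9},{"x":0,"y":0,"z":-0.25,"roll":0,"grip":0.9},{"x":0,"y":0,"z":-0.4,"roll":0,"grip":0.9},{"x":0,"y":0,"z":-0.4,"roll":0,"grip":0.9}]'
python3 -m jog '[{"x":0.3,"y":0.05,"z":0,"roll":0,"grip":0.9},{"x":0.6,"y":0.1,"z":0,"roll":0,"grip":0.9},{"x":0.88,"y":0.146,"z":0,"roll":0,"grip":0.9},{"x":0.88,"y":0.146,"z":0,"roll":0,"grip":0.9},{"x":0.88,"y":0.146,"z":0,"roll":0,"grip":0.9}]' >/dev/null
python3 -m jog '[{"x":0,"y":0,"z":0,"roll":0,"grip":0.9},{"x":0,"y":0,"z":0,"roll":0,"grip":0.9}]' >/dev/null
python3 - <<'E'
from h import *
where();print(to(-40.6,284,101.2))
s=snap('side');C=cloud(s);j=np.dstack([((C[...,:2]-O)@RJ.T)*1000,C[...,2]*1000])
for z in range(94,134,8):
    q=j[(abs(j[...,0]+41)<22)&(abs(j[...,1]-285)<22)&(abs(j[...,2]-z)<4)]
    if len(q): print('sty',z,len(q),q.mean(0).round(1),q[:,0].min().round(1),q[:,0].max().round(1),q[:,1].max().round(1))
q=j[(abs(j[...,0]+42)<50)&(abs(j[...,1]-285)<50)&(abs(j[...,2]-65)<4)]; print('holder top',cv2.minAreaRect(q[:,:2].astype(np.float32)))
u,v=proj(s,np.r_[W([-42,285]),.08])[0].astype(int); c=s['color'][v-70:v+70,u-70:u+70]
cv2.imwrite('pics/s10c.png',cv2.resize(c,None,fx=4,fy=4,interpolation=cv2.INTER_CUBIC))
E
```

```text
time_s: 42.3
tcp_pos: [0.5915, 0.3098, 0.1898]
eef_rot: [[-0.987, -0.159, 0.004], [-0.159, 0.987, 0.003], [-0.004, 0.002, -1.0]]
force: [0.9, 0.5, -1.0]
gripper_width: 0.0165
finger_force: 58.7
t 43.0 jig [-41.7 283.3] z 186.2 ya 90.1 F [ 0.5  0.1 -0.3] w 16.5 ff 58.6
{'x': np.float64(-0.007), 'y': np.float64(0.005), 'z': np.float64(0.566), 'roll': np.float64(0.0)}
sty 94 6 [-43.6 286.2  96.6] -45.3 -40.4 288.0
sty 102 17 [-41.5 287.3 101.9] -45.1 -38.8 291.2
sty 110 17 [-41.9 286.6 109.6] -45.1 -38.8 288.8
sty 118 19 [-41.9 286.9 117.8] -45.1 -38.7 289.4
sty 126 17 [-41.6 287.3 126. ] -45.0 -38.7 290.6
holder top ((-40.07759094238281, 284.72650146484375), (60.71115493774414, 63.57745361328125), 4.119887351989746)
```

View pics/s10c.png

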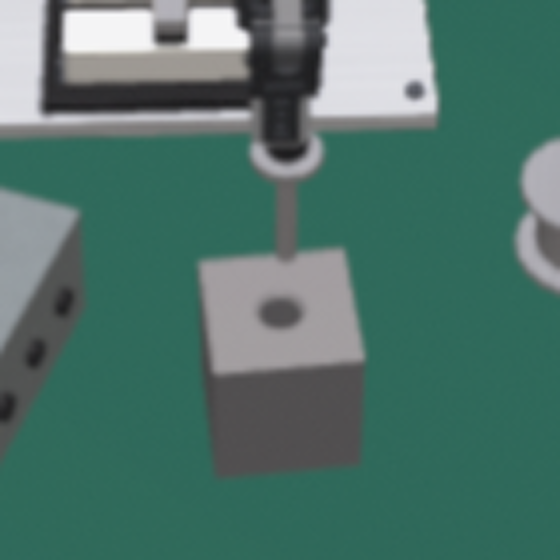

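The shaft at (286,230) is nearly over the hole at (280,312), with about 1.7 mm of +x still needed.

```bash

python3 -m jog '[{"x":-0.011,"y":0.001,"z":0,"roll":0,"grip":0.9},{"x":-0.011,"y":0.001,"z":0.15,"roll":0,"grip":0.9},{"x":-0.011,"y":0.001,"z":0.28,"roll":0,"grip":0.9},{"x":-0.011,"y":0.001,"z":0.4,"roll":0,"grip":0.9},{"x":-0.011,"y":0.001,"z":0.4,"roll":0,"grip":0.9}]'
python3 -m jog '[{"x":0,"y":0,"z":0.08,"roll":0,"grip":0.9},{"x":0,"y":0,"z":0.14,"roll":0,"grip":0.9},{"x":0,"y":0,"z":0.14,"roll":0,"grip":0.9},{"x":0,"y":0,"z":0.14,"roll":0,"grip":0.9}]'
python3 -c "
from h import *
where()"
```

```text
time_s: 43.55
tcp_pos: [0.4574, 0.3093, 0.124]
eef_rot: [[-0.987, -0.159, -0.003], [-0.159, 0.987, -0.003], [0.003, -0.003, -1.0]]
force: [-0.4, -0.1, -0.4]
gripper_width: 0.0163
finger_force: 58.6
time_s: 43.95
tcp_pos: [0.4583, 0.3103, 0.1056]
eef_rot: [[-0.987, -0.159, 0.0], [-0.159, 0.987, 0.0], [-0.0, 0.0, -1.0]]
force: [0.7, 1.0, -0.3]
gripper_width: 0.0164
finger_force: 58.6
t 44.0 jig [-40.9 284. ] z 105.6 ya 90.1 F [ 0.7  1.  -0.3] w 16.4 ff 58.6
```

```bash

python3 -m jog '[{"x":0,"y":0,"z":0.015,"roll":0,"grip":0.9},{"x":0,"y":0,"z":0.028,"roll":0,"grip":0.9},{"x":0,"y":0,"z":0.028,"roll":0,"grip":0.9}]'
python3 -m jog '[{"x":0,"y":0,"z":0,"roll":0,"grip":0.5},{"x":0,"y":0,"z":0,"roll":0,"grip":0.5},{"x":0,"y":0,"z":0,"roll":0,"grip":0.5},{"x":0,"y":0,"z":0,"roll":0,"grip":0.5}]'
python3 -m jog '[{"x":0,"y":0,"z":-0.25,"roll":0,"grip":0.5},{"x":0,"y":0,"z":-0.5,"roll":0,"grip":0.5},{"x":0,"y":0,"z":-0.9,"roll":0,"grip":0.5},{"x":0,"y":0,"z":-0.9,"roll":0,"grip":0.5},{"x":0,"y":0,"z":-0.9,"roll":0,"grip":0.5}]'
python3 -m jog '[{"x":0.5,"y":0.9,"z":0,"roll":0,"grip":0.5},{"x":0.5,"y":0.9,"z":0,"roll":0,"grip":0.5},{"x":0.5,"y":0.9,"z":0,"roll":0,"grip":0.5},{"x":0.5,"y":0.9,"z":0,"roll":0,"grip":0.5},{"x":0.5,"y":0.9,"z":0,"roll":0,"grip":0.5}]'
python3 - <<'E'
from h import *
where();s=snap('top','t11.png');C=cloud(s);j=np.dstack([((C[...,:2]-O)@RJ.T)*1000,C[...,2]*1000])
q=j[(abs(j[...,0]+43)<40)&(abs(j[...,1]-284)<40)&(j[...,2]>120)&(j[...,2]<165)];print('sty top',len(q),np.median(q,0),q.max(0))
q=j[(abs(j[...,0]+78)<15)&(j[...,1]>-125)&(j[...,1]<-34)&(j[...,2]>92)&(j[...,2]<118)]; print('knob',np.median(q,0))
q=j[(abs(j[...,0]+110)<20)&(abs(j[...,1])<7)&(j[...,2]>30)&(j[...,2]<90)]; print('sleeve z',np.median(q,0))
im=s['color'][190:215,155:180].min(2);ys,xs=np.nonzero(im>200);print('button',len(xs),xs.mean()+155,ys.mean()+190)
E
```

```text
time_s: 44.25
tcp_pos: [0.4583, 0.3104, 0.1013]
eef_rot: [[-0.987, -0.159, 0.0], [-0.159, 0.987, 0.0], [-0.0, 0.0, -1.0]]
force: [0.0, -0.5, -0.7]
gripper_width: 0.0164
finger_force: 58.8
time_s: 44.65
tcp_pos: [0.4582, 0.3103, 0.1013]
eef_rot: [[-0.987, -0.159, 0.0], [-0.159, 0.987, 0.0], [-0.0, 0.0, -1.0]]
force: [-0.3, 0.1, -0.3]
gripper_width: 0.0429
finger_force: 0.0
time_s: 45.15
tcp_pos: [0.4591, 0.3109, 0.2384]
eef_rot: [[-0.987, -0.159, 0.003], [-0.159, 0.987, 0.003], [-0.003, 0.003, -1.0]]
force: [0.2, -0.3, -1.1]
gripper_width: 0.0431
finger_force: 0.0
time_s: 45.65
tcp_pos: [0.3609, 0.4324, 0.2342]
eef_rot: [[-0.987, -0.163, -0.002], [-0.163, 0.987, -0.002], [0.002, -0.002, -1.0]]
force: [-0.1, -0.9, 0.1]
gripper_width: 0.0426
finger_force: 0.0
t 45.6 jig [-118.   419.8] z 234.2 ya 90.4 F [-0.1 -0.9  0.1] w 42.6 ff 0.0
sty top 79 [-44.24908684 282.7658806  142.2900083 ] [-35.26861327 294.94738057 148.40248114]
knob [-77.99979196 -45.13784662 109.39613078]
sleeve z [-1.09285061e+02  4.16984858e-02  6.38682630e+01]
button 25 165.96 203.24
```

View pics/t11.png

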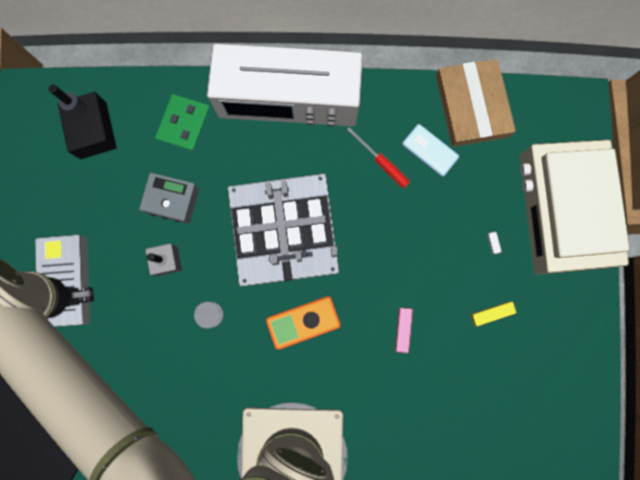

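The jig at (283,230) is clamped and bolted, the stylus stands in its holder at (160,259), the button at (166,203) is up, and the extras have not moved.

```bash

python3 -m jog '[{"x":0,"y":0,"z":0,"roll":0,"grip":0.5},{"x":0,"y":0,"z":0,"roll":0,"grip":0.5},{"x":0,"y":0,"z":0,"roll":0,"grip":0.5},{"x":0,"y":0,"z":0,"roll":0,"grip":0.5}]' >/dev/null
python3 -c "
from cell import hand_in
print(hand_in())"
```

```text
the job is handed in; nothing more can be done
None
```

I handed the job in at about 46 s of the 208 s allowed. Pictures and forces show all four resistors clamped and bolted in their pockets, the button pressed to its stop and up again, and the stylus back in its holder; no verdict was returned.

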